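# Wedge the keeper clip off the polishing spindle

### The arm

A 7-joint arm with a two-finger parallel gripper is mounted at the origin on the work surface. World frame = base frame: x ahead of the robot, y to its left, z up, the work surface at z = 0. Lengths are in m, angles in rad, forces in N, time in s.
With the tool pointing down it reaches from about 0.425 to 0.875 m from the base axis. Payload 9.9 kg.
Tool frame: the origin (TCP) lies midway between the tips of the shut fingers; the grasp point (between the pads) lies 19 mm behind it; z points along the fingers, y is the direction in which the jaws open and shut (so a half turn about z gives the same grasp; the last joint's range is limited). The gripper opens to 85 mm and grips with 20 to 120 N. Pads are 22 mm wide; open, the fingers measure 114 mm over their backs; the gripper's body (76 mm by 85 mm) begins 54 mm behind the grasp point. The pads swing forward as they close: fully open they stand 13 mm farther back than shut.
Start: joints at [1.075, 0.576, 0.025, 1.437, -0.015, 1.129, -0.057], TCP at [0.27, -0.619, 0.231] pointing down, gripper open.
Joint ranges: [-2.76, 2.76], [-0.34, 2.15], [-1.52, 1.57], [0.19, 2.46], [-1.09, 4.23], [0.17, 1.99], [-2.82, 2.82]. Speed limits (rad/s): [2.22, 2.22, 3.01, 3.01, 3.14, 3.14, 3.14].

### API

Orientations are given as a rotation vector (axis times angle).
In Python, from workcell import arm gives the robot as it stands.
- The arm moves only by the tool servo_tool, never from a script. Its argument "steps" is one flat list of numbers, 5 for each row, row after row: the finger opening in m, from 0 to 0.0854, then the shift along the tool's x, y, z in m, then the turn about the tool's z in degrees. A call has 1 to 5 rows; each row is the pose to reach, as a shift and turn from the pose commanded when the call began, along the tool's axes at that moment; what a row does not reach only later rows make up. A row lasts 1/12 s, in which the tool goes at most 41.7 mm and 7.16 degrees, less where a joint would pass 70% of its speed; a pose out of reach is approached as far as the arm can. A call with a gripper value outside its range is refused whole. The fingers move at their own pace and stop on an object; the grip force is fixed at half the most. Time passes only in rows, so rows that repeat a pose let the fingers close. It gives the time, the measured TCP pose, the force and the opening at its end, in the units of the state.
- arm.state(): the state, without advancing time (a new reading comes with each control period).
- arm.grab_frame(name): name is "scene" or "side" or "wrist"; returns (picture, depth): 480x640x3 uint8, red, green, blue; 480x640 float32, m along the optical axis (not along the pixel's ray), 0 where there is no reading.
- arm.calibration(name): a dict with "fx", "fy", "cx", "cy" (pixels), "k1" (the pictures are not rectified: a ray, as slopes to the right and down, at radius r is drawn at 1 + k1 r^2 times it, then the intrinsics apply), "R" (3x3) and "t" (3): a world point X has camera coordinates R X + t. Camera axes: x right, y down, z forward; pixel columns grow to the right and rows downward; lengths in m; the calibration is good to about 2 mm. A picture is of the moment at which its call begins: read the wrist's pose just before it. calibration takes no time and is no camera call; for the wrist camera it gives the pose at the moment of the call.
- arm.finish_job(): hands the job in, once; it reports no verdict.
The state is a dict: "clock": time; "qpos": joint angles; "joint_vel": joint speeds; "effort": joint torques, N m; "position": TCP position; "tool_rot": TCP orientation; "ft_force": force on the tool from outside, world axes, zero at the start; "torque": the same for the moment, N m; "gripper_width": opening from 0.0 (shut) to 1.0 (fully open).
Only numpy, scipy, OpenCV 4.12 (cv2) and the standard library are available. Lean on these libraries where they do the work, as an engineer would, in place of code of your own. Each camera call takes 0.05 s, during which the arm holds its last target.

### The job

Take the yellow-headed steel wedge out of its wooden slot, stand it on the bench to re-grip it across its sides, then slide its tongue along the top of the polishing spindle and under the red spring clip, so that the wedge alone spreads the clip and lifts it until it sits loose on the wedge; do not pull at the clip with the gripper while it still clasps the rod. Then lift the clip off and put it in the round brass dish, leaving the wedge resting upright on the spindle. Do not push or tip the other things on the bench.

Things in the scene. Friction and masses are not known exactly. Their poses are not given: they have to be found in the camera images.
- wedge_head (a point): Centre, half-way up, of the wedge's upright grip block: 36 long (x, towards the tip) x 22 wide (y) x 50 tall (z), yellow, its lowest 13.5 mm steel. The flat underside is 25 mm below this point. Mass 0.13 to 0.25 kg. It stands upright by itself on the bench and on the spindle's key. To wedge, grip it across the 22 mm: gripped lengthwise, a finger over the tongue is in the clip's way.
- wedge_tip (a point): Tip of the wedge's steel tongue, at its underside, 88 mm ahead (+x) of the grip block's centre. The tongue is 10 wide and 70 long from the block's front face: its top is level, 13.5 mm above the underside, for the first 30 mm, then slopes down over 40 mm to the tip, 2.5 mm thick. Steel slides easily on steel.
- slot_block: Fixed wooden block with the wedge's slot. Origin on the bench under the centre of the wedge's grip block, x along the slot to the wedge's tip. The wedge stands on its 10 mm base (110 x 60). Walls 64 tall, 30 long (x), 25 apart, hide both sides of the grip block and rise 4 mm above it, so there it is pinched only lengthwise, by its front and rear faces (36 apart), above the tongue.
- spindle_seat (a point): Point on the flat top of the spindle's key, under the middle of the seated clip, 85 mm above the bench. The spindle is a fixed level steel rod, 18 diameter, with a flat key 11 wide along its top. x points along the rod, from its free end to the green bearing block (75 to 111 mm from here, 112 tall, a 124 mm brass tray behind it); y is level across it. Base plate below: 12 thick, 110 wide.
- spindle_end (a point): Free end of the rod, at the top of its key, 80 mm from spindle_seat. The wedge comes on from this side, its underside on the key, and moves along +x.
- yoke_top (a point): Middle between the tops of the two posts of the dark stop yoke, 24 mm above the key and 11 mm beyond the seat point. Posts 6 along the rod, 8 across, with a 16 mm gap (32 over both). The tongue passes between them while they hold back the clip.
- clip_bar (a point): Centre of the red bar of the loose spring clip: 13 along the rod (x) x 44 across (y) x 10 tall (z); its ends, 44 apart, are the place to grip. Seated, its underside lies on the key. Two sprung steel legs (28 over both, reaching 24 below this point) clasp the rod. Mass about 0.08 kg. Raised 12.5 mm the legs let go; on the wedge's level top it stands loose, 13.5 mm up.
- clip_lip (a point): Edge of the clip's turned-up lip (20 wide, 35 degrees, lower edge about 6 mm above the key), 14.5 mm to -x of the bar's centre: the wedge goes in under it towards +x. Pushing takes 5 to 20 N. The bar is wholly on the wedge's level top when its centre is 33 to 41 mm ahead (+x) of the grip block's centre; closer in, the block's front face meets the lip.
- leg_left (a joint): How far one leg of the clip is spread outwards, m: 0 seated, about 0.0016 at the widest of the rod, slightly below 0 when loose.
- dish_floor (a point): Centre of the inside floor of the fixed round brass dish; inside diameter 132, floor 4 mm above the bench, rim 12 mm above the bench.
- tea_glass: Bystander: amber tea glass, 58 diameter, 85 tall, origin under its centre.
- saucers: Bystander: stack of four small metal saucers, 96 diameter, 28 tall, origin under its centre.
- hammer: Bystander: hammer lying on the bench.
- polish_tin: Bystander: blue tin, 60 diameter, 42 tall, origin under its centre.
- brass_cup: Bystander: brass cup, 68 diameter, 75 tall, origin under its centre.
Things that resemble listed ones, but are neither listed nor needed, are in the scene too. Of the things like the part that bears wedge_head, leave any that is turquoise; of the rest the smaller one is meant.

How it is judged:
By the outcome, as a careful person would: the job done as asked, in the order asked, and still so for the second after the job is handed in, with the robot touching nothing.
It also fails if it takes over 70 s, if anything falls off the work surface, if the arm or the gripper's body presses on something with over 40 N, if the wrist force passes 120 N, or if a joint passes its speed limit or range.

## Working session

There is one attempt and no reset: what is moved stays moved. The work goes in short steps, Python scripts to look and compute and a tool call to move; the robot and the scene stay as the last step left them, time stands still between calls to the robot, and variables do not carry over. Pictures are saved under pics/ and viewed, and the job is handed in when it is done.

Besides the shell and the picture viewer there is one more tool, called after ">>>" by a JSON object that holds its "op" and its "data", one argument or row to a line. servo_tool: Moves the arm, as the interface text tells. Its arguments: {"type":"object","properties":{"steps":{"type":"array"}},"required":["steps"]}

```bash
ls; mkdir -p pics
python3 - <<'E'
from workcell import arm
import cv2,numpy as np
print(arm.state())
for n in ("scene","side","wrist"):
    c=arm.calibration(n); p,d=arm.grab_frame(n)
    cv2.imwrite(f"pics/{n}0.png",p[:,:,::-1]); np.savez(f"pics/{n}0.npz",p=p,d=d,**c)
    print(n,c, (d>0).mean())
E
```

```text
pics
{'clock': 0.0, 'qpos': array([ 1.07518838,  0.57653507,  0.02485623,  1.43793333, -0.01498638,
        1.12900957, -0.05650537]), 'joint_vel': array([-1.47584284e-05,  6.31776720e-04, -2.88901490e-05, -7.19363700e-04,
       -3.32681130e-04, -5.46911052e-04,  1.05963199e-03]), 'effort': array([-1.39899443e-03, -7.65765595e+01,  2.24972561e+00, -2.85958564e+01,
        1.51877396e-02,  1.28854255e-02,  1.27711286e-05]), 'position': array([ 0.26998539, -0.61814105,  0.23043202]), 'tool_rot': array([-3.07361911e+00, -6.42007055e-01,  7.11075385e-04]), 'ft_force': array([ 0.21461249, -0.1999608 ,  0.07627066]), 'torque': array([ 0.01751397,  0.02869493, -0.04304007]), 'gripper_width': 1.003849524820955}
scene {'fx': 437.1306767444507, 'fy': 437.1306767444507, 'cx': 315.9379069858966, 'cy': 232.62849148785529, 'k1': 0.026300817496294315, 'R': array([[-0.55860211,  0.82942736, -0.00373321],
       [ 0.52850273,  0.3524595 , -0.77230639],
       [-0.63925624, -0.43338499, -0.63523925]]), 't': array([ 0.35580318, -0.18956784,  1.47963717])} 0.991689453125
side {'fx': 525.4839378693164, 'fy': 525.4839378693164, 'cx': 314.85024734428106, 'cy': 238.90077421266483, 'k1': -0.041570911342371494, 'R': array([[-0.70570512, -0.70813221, -0.02300136],
       [-0.37573651,  0.4015774 , -0.83519918],
       [ 0.60066826, -0.58076189, -0.54946635]]), 't': array([0.33857174, 0.29614331, 0.83973934])} 0.9961263020833333
wrist {'fx': 419.27665805899096, 'fy': 419.27665805899096, 'cx': 316.51661442476455, 'cy': 240.39861449765607, 'k1': 0.011208812485032891, 'R': array([[ 0.39956365, -0.91670408, -0.00158604],
       [-0.87633719, -0.38247558,  0.29282342],
       [-0.26903904, -0.11561169, -0.95616522]]), 't': array([-0.67394476, -0.03712614,  0.37934122])} 0.9961686197916667
```

View pics/scene0.png

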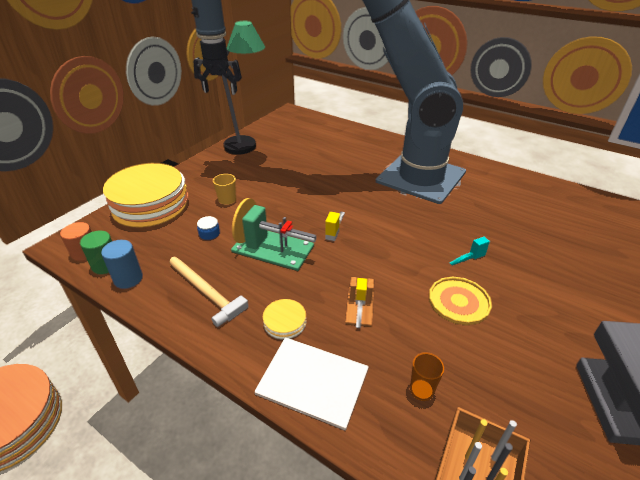

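View pics/side0.png

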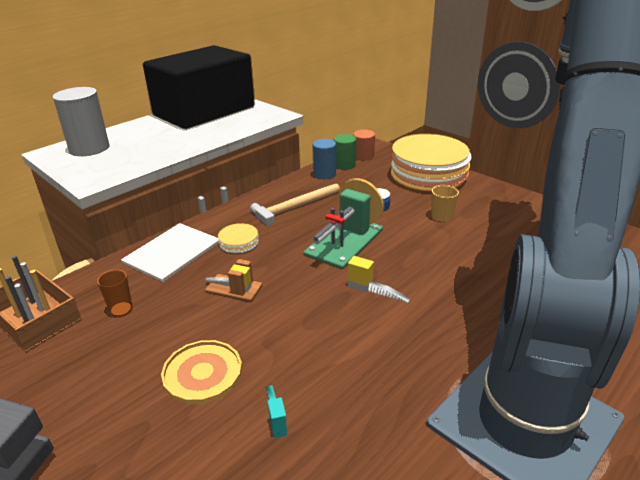

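View pics/wrist0.png

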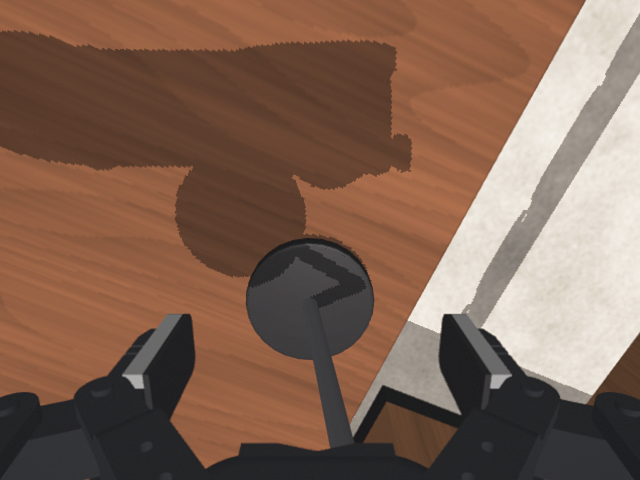

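The scene view shows the yellow-headed wedge in its slot at (361,290). A loose yellow look-alike stands at (333,225) and a turquoise one at (480,248). The spindle is at (275,235) with the red clip at (286,226), and the dish is at (460,299). Next I measure from depth.

```bash
cat > h.py <<'E'
import numpy as np,cv2
def load(f):
    z=np.load(f); return dict(z)
def cloud(z):
    """HxWx3 world points from depth"""
    H,W=z['d'].shape
    u,v=np.meshgrid(np.arange(W),np.arange(H))
    K=np.array([[z['fx'],0,z['cx']],[0,z['fy'],z['cy']],[0,0,1.]])
    pts=np.stack([u,v],-1).reshape(-1,1,2).astype(np.float64)
    n=cv2.undistortPoints(pts,K,np.array([float(z['k1']),0,0,0]))[:,0]
    d=z['d'].reshape(-1,1)
    c=np.hstack([n*d,d])
    return ((c-z['t'])@z['R']).reshape(H,W,3)
def ray(z,px):
    K=np.array([[z['fx'],0,z['cx']],[0,z['fy'],z['cy']],[0,0,1.]])
    n=cv2.undistortPoints(np.array(px,float).reshape(-1,1,2),K,np.array([float(z['k1']),0,0,0]))[:,0]
    dirs=np.hstack([n,np.ones((len(n),1))])@z['R']
    return -z['R'].T@z['t'],dirs
def onplane(z,px,h):
    o,d=ray(z,px); s=(h-o[2])/d[:,2]; return o+d*s[:,None]
def proj(z,X):
    c=np.atleast_2d(X)@z['R'].T+z['t']; n=c[:,:2]/c[:,2:]; r=(n**2).sum(1,keepdims=True)
    n=n*(1+z['k1']*r); return n*z['fx']+[z['cx'],z['cy']]
def hsv(z): return cv2.cvtColor(z['p'],cv2.COLOR_RGB2HSV)
def grab(n,f):
    from workcell import arm
    c=arm.calibration(n); p,d=arm.grab_frame(n)
    cv2.imwrite(f"pics/{f}.png",p[:,:,::-1]); np.savez(f"pics/{f}.npz",p=p,d=d,**c)
    return dict(p=p,d=d,**c)
def rect(P):
    r=cv2.minAreaRect((P[:,:2]*1000).astype(np.float32)); return np.round(r[0],1),np.round(r[1],1),round(r[2],1)
E
python3 - <<'E'
from h import *
for n in("scene","side"):
    z=load(f"pics/{n}0.npz"); P=cloud(z); h=hsv(z)
    wins={"scene":{"slotwedge":(345,272,378,330),"decoy":(322,208,348,240),"clip":(275,215,300,240),"green":(230,200,320,270),"dish":(425,270,495,325),"turq":(445,232,492,268)},
     "side":{"slotwedge":(200,258,268,302),"decoy":(345,255,375,285),"clip":(320,205,350,225),"green":(300,188,385,268),"dish":(155,335,245,402),"turq":(260,380,290,440)}}[n]
    def m(win,lo,hi):
        x0,y0,x1,y1=win; M=np.zeros(z['d'].shape,bool); M[y0:y1,x0:x1]=True
        return M&(cv2.inRange(h,lo,hi)>0)&(z['d']>0)
    col={"slotwedge":((22,120,60),(35,255,255)),"decoy":((22,120,60),(35,255,255)),"clip":((0,150,60),(6,255,255)),"green":((60,80,30),(85,255,255)),"dish":((8,80,60),(35,255,255)),"turq":((86,100,60),(95,255,255))}
    for k,w in wins.items():
        Q=P[m(w,*col[k])]
        print(n,k,len(Q),"min",Q.min(0).round(3),"max",Q.max(0).round(3),"med",np.median(Q,0).round(3))
        zt=np.percentile(Q[:,2],98); T=Q[Q[:,2]>zt-.004]
        print("   top",zt.round(4),rect(T))
E
```

```text
scene slotwedge 209 min [ 0.528  0.074 -0.002] max [0.623 0.12  0.064] med [0.612 0.106 0.059]
   top 0.0629 (array([602.1, 102.4]), array([38.6, 21.1]), 24.4)
scene decoy 280 min [ 0.333 -0.135  0.001] max [ 0.455 -0.067  0.068] med [ 0.443 -0.08   0.055]
   top 0.0663 (array([428.8, -86.5]), array([48.9, 27.8]), 16.7)
scene clip 101 min [ 0.442 -0.229  0.001] max [ 0.583 -0.13   0.098] med [ 0.561 -0.143  0.094]
   top 0.097 (array([ 560.2, -141.5]), array([41.2, 22.4]), 13.6)
scene green 2277 min [ 0.5   -0.278  0.002] max [ 0.644 -0.081  0.116] med [ 0.587 -0.202  0.013]
   top 0.1133 (array([ 579.2, -234.2]), array([69.3, 34. ]), 11.6)
scene dish 3839 min [ 0.314  0.19  -0.005] max [0.579 0.389 0.015] med [0.46  0.297 0.003]
   top 0.013 (array([469.8, 299.1]), array([141.1, 139.7]), 34.9)
scene turq 392 min [ 0.264  0.233 -0.001] max [0.36  0.299 0.053] med [0.296 0.277 0.022]
   top 0.0515 (array([282.7, 281.4]), array([23.3, 38.9]), 60.6)
side slotwedge 187 min [0.576 0.083 0.023] max [0.619 0.122 0.069] med [0.587 0.101 0.059]
   top 0.0672 (array([593.6, 109.7]), array([29.1, 21.1]), 36.2)
side decoy 587 min [ 0.398 -0.173  0.001] max [ 0.462 -0.063  0.069] med [ 0.42  -0.075  0.051]
   top 0.0671 (array([426.1, -84. ]), array([46.8, 32.5]), 17.9)
side clip 121 min [ 0.534 -0.266  0.002] max [ 0.667 -0.128  0.099] med [ 0.555 -0.14   0.094]
   top 0.098 (array([ 554.9, -139.9]), array([24.1, 40.9]), 89.5)
side green 2419 min [ 0.493 -0.292  0.003] max [ 0.609 -0.078  0.116] med [ 0.551 -0.21   0.015]
   top 0.1139 (array([ 573.9, -229.9]), array([65.2, 35. ]), 14.6)
side dish 6004 min [ 0.361  0.188 -0.004] max [0.617 0.395 0.016] med [0.476 0.299 0.003]
   top 0.0131 (array([466.4, 300.6]), array([141. , 143.3]), 89.3)
side turq 615 min [ 0.258  0.236 -0.002] max [0.355 0.301 0.052] med [0.271 0.287 0.039]
   top 0.0514 (array([278.8, 283.6]), array([20.7, 37.9]), 59.1)
```

Run:
```python
import cv2
a=cv2.imread("pics/scene0.png"); b=cv2.imread("pics/side0.png")
c=[cv2.resize(a[195:275,225:345],None,fx=3.3,fy=3.3,interpolation=2),cv2.resize(a[255:335,315:435],None,fx=3.3,fy=3.3,interpolation=2),
cv2.resize(b[185:265,290:410],None,fx=3.3,fy=3.3,interpolation=2),cv2.resize(b[240:320,190:310],None,fx=3.3,fy=3.3,interpolation=2)]
import numpy as np
cv2.imwrite("pics/crop0.png",np.vstack([np.hstack(c[:2]),np.hstack(c[2:])]))
```

```text
(no output)
```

View pics/crop0.png

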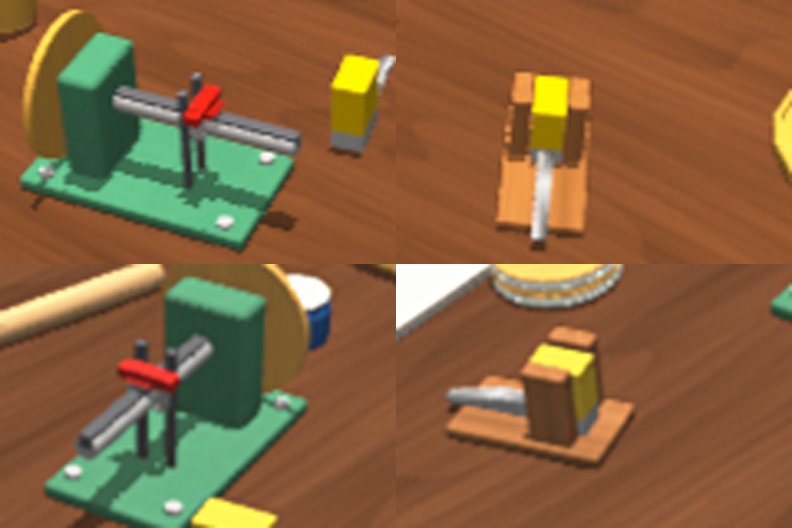

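Run:
```python
from h import *
from scipy.spatial.transform import Rotation as Ro
z=load("pics/wrist0.npz")
R=Ro.from_rotvec([-3.0736,-0.642,0.0007]).as_matrix(); p=np.array([.27,-.6181,.2304])
c=-z['R'].T@z['t']; print("cam in tool",R.T@(c-p)); print("cam axes in tool\n",(z['R']@R).round(4)); print(R.round(4))
```

```text
cam in tool [ 0.07502769 -0.000146   -0.14212263]
cam axes in tool
 [[-8.000e-04  1.000e+00 -1.000e-04]
 [-9.562e-01 -8.000e-04 -2.927e-01]
 [-2.927e-01 -1.000e-04  9.562e-01]]
[[ 9.164e-01  4.003e-01 -8.000e-04]
 [ 4.003e-01 -9.164e-01  1.500e-03]
 [-1.000e-04 -1.700e-03 -1.000e+00]]
```

>>> {"op": "servo_tool", "data": {
  "steps": [0.085, 0.03, -0.027, -0.005, 0, 0.085, 0.061, -0.055, -0.01, 0, 0.085, 0.092, -0.082, -0.015, 0, 0.085, 0.122, -0.11, -0.02, 0, 0.085, 0.152, -0.137, -0.02, 0]
}}

```text
clock: 0.57
position: [0.3553, -0.4304, 0.252]
tool_rot: [3.075, 0.642, 0.001]
ft_force: [1.0, 0.7, 0.3]
gripper_width: 0.991
```

>>> {"op": "servo_tool", "data": {
  "steps": [0.085, 0.03, -0.027, 0, 0, 0.085, 0.061, -0.055, 0, -7, 0.085, 0.092, -0.082, 0, -14, 0.085, 0.122, -0.11, 0, -21, 0.085, 0.152, -0.137, 0, -28]
}}

```text
clock: 0.98
position: [0.4394, -0.2437, 0.2514]
tool_rot: [2.824, 1.376, -0.0]
ft_force: [1.3, -0.6, -0.3]
gripper_width: 0.993
```

```bash
cat > go.py <<'E'
import sys,numpy as np
from workcell import arm
from scipy.spatial.transform import Rotation as Ro
def go(x,y,z,yaw=None,verbose=True):
    """shift in tool axes to world target; yaw = wanted world angle of tool y (deg)"""
    s=arm.state(); R=Ro.from_rotvec(s['tool_rot']).as_matrix(); p=s['position']
    d=R.T@(np.array([x,y,z])-p); a=np.degrees(np.arctan2(R[1,1],R[0,1]))
    t=0 if yaw is None else (a-yaw+180)%360-180
    print("t",round(s['clock'],2),"p",p.round(4),"tooly",round(a,1),"tilt",round(np.degrees(np.arccos(-R[2,2])),2),"F",s['ft_force'].round(1),"w",round(s['gripper_width'],3),"j7",round(s['qpos'][6],2),"q",s['qpos'].round(2))
    print("shift",d.round(4),"turn",round(t,2),"rows",round(max(np.linalg.norm(d)/.0417,abs(t)/7.16),2))
if __name__=="__main__": go(*map(float,sys.argv[1:]))
E
python3 go.py .60 .104 .25 27
```

```text
t 0.98 p [ 0.4394 -0.2437  0.2514] tooly -38.0 tilt 0.01 F [ 1.3 -0.6 -0.3] w 0.993 j7 -0.32 q [ 0.54  0.3  -0.18  1.85  0.06  0.99 -0.32]
shift [ 0.3728 -0.0878  0.0014] turn -65.05 rows 9.18
```

>>> {"op": "servo_tool", "data": {
  "steps": [0.085, 0.04, -0.009, 0, -7, 0.085, 0.08, -0.018, 0, -14, 0.085, 0.12, -0.027, 0, -21, 0.085, 0.16, -0.036, 0, -28, 0.085, 0.2, -0.046, 0, -35]
}}

```text
clock: 1.4
position: [0.5278, -0.0587, 0.2514]
tool_rot: [2.28, 2.161, 0.0]
ft_force: [0.3, -0.0, -0.2]
gripper_width: 0.992
```

```bash
python3 go.py .60 .104 .25 27
```

```text
t 1.4 p [ 0.5278 -0.0587  0.2514] tooly -3.1 tilt 0.01 F [ 0.3 -0.  -0.2] w 0.992 j7 -0.19 q [ 0.29  0.36 -0.37  1.78  0.15  1.03 -0.19]
shift [0.1664 0.0634 0.0014] turn -30.08 rows 4.27
```

>>> {"op": "servo_tool", "data": {
  "steps": [0.085, 0.035, 0.013, 0, -7, 0.085, 0.07, 0.026, 0, -14, 0.085, 0.105, 0.039, 0, -21, 0.085, 0.14, 0.053, 0, -28, 0.085, 0.166, 0.063, 0, -30]
}}

```text
clock: 1.82
position: [0.6007, 0.1048, 0.2511]
tool_rot: [-1.639, -2.68, -0.002]
ft_force: [0.1, -0.2, 0.8]
gripper_width: 0.994
```

```bash
python3 go.py .60 .104 .25 27
python3 - <<'E'
from h import *
grab("wrist","w1")
E
```

```text
t 1.82 p [0.6007 0.1048 0.2511] tooly 27.1 tilt 0.08 F [ 0.1 -0.2  0.8] w 0.994 j7 -0.02 q [ 0.08  0.49 -0.51  1.58  0.26  1.14 -0.02]
shift [-0.0005 -0.001   0.0011] turn 0.11 rows 0.04
```

View pics/w1.png

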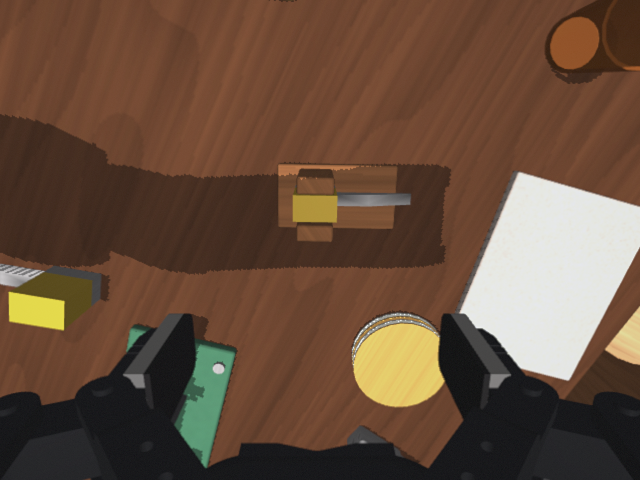

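The wrist view shows the slot nearly parallel to the image columns. The wedge's yellow top is at (315,208) and its tongue points right to (410,199).

Run:
```python
from h import *
z=load("pics/w1.npz"); P=cloud(z); h=hsv(z)
M=np.zeros(z['d'].shape,bool); M[185:235,280:350]=1
m=M&(cv2.inRange(h,(20,120,60),(35,255,255))>0)
ys,xs=np.nonzero(m); print(xs.min(),xs.max(),ys.min(),ys.max()); Q=P[m]; print("top z",np.median(Q[:,2]))
c=cv2.minAreaRect(np.stack([xs,ys],1).astype(np.float32)); 
W=onplane(z,cv2.boxPoints(c),.060); print(W.round(4)); print("centre",W.mean(0).round(4))
print("edge", [ (np.linalg.norm(W[i]-W[i-1])*1000).round(1) for i in range(4)])
print("depth rect",rect(Q[abs(Q[:,2]-.06)<.006]))
# base: rows; tongue
mb=np.zeros_like(M); mb[155:240,270:420]=1
B=P[mb]; 
b=B[(B[:,2]>.006)&(B[:,2]<.014)]; print("base",rect(b), len(b))
t=B[(B[:,2]>.014)&(B[:,2]<.028)]; print("tongue",rect(t), len(t))
for i in range(4):
  e=W[i]-W[i-1]; print(np.degrees(np.arctan2(e[1],e[0])).round(1))
print(proj(z,[[.6,.104,.06]]))
```

```text
293 337 188 222
top z 0.05931141243377499
[[0.5765 0.1116 0.06  ]
 [0.6078 0.1276 0.06  ]
 [0.621  0.1028 0.06  ]
 [0.5888 0.0864 0.06  ]]
centre [0.5985 0.1071 0.06  ]
edge [np.float64(28.1), np.float64(35.2), np.float64(28.1), np.float64(36.1)]
depth rect (array([599.4, 104.6]), array([36.6, 23.9]), 22.7)
base (array([623.2, 116. ]), array([123. ,  60.3]), 26.1) 4494
tongue (array([628.2, 124.4]), array([105.5,  27.3]), 8.6) 862
116.1
27.1
-62.1
-152.9
[[314.8582701  209.39290949]]
```

>>> {"op": "servo_tool", "data": {
  "steps": [0.085, -0.001, -0.001, 0.041, 0, 0.085, -0.001, -0.001, 0.082, 0, 0.085, -0.001, -0.001, 0.123, 0, 0.085, -0.001, -0.001, 0.16, 0, 0.085, -0.001, -0.001, 0.18, 0]
}}

```text
clock: 2.28
position: [0.5972, 0.099, 0.067]
tool_rot: [-1.65, -2.669, 0.006]
ft_force: [-1.1, -0.3, 0.2]
gripper_width: 0.993
```

```bash
python3 go.py .5994 .1046 .031 27
python3 - <<'E'
from h import *
grab("wrist","w2");grab("side","s2")
E
```

```text
t 2.28 p [0.5972 0.099  0.067 ] tooly 26.6 tilt 0.31 F [-1.1 -0.3  0.2] w 0.993 j7 -0.15 q [ 0.03  0.68 -0.43  1.79  0.39  0.76 -0.15]
shift [0.004  0.0047 0.0359] turn -0.43 rows 0.87
```

View pics/w2.png

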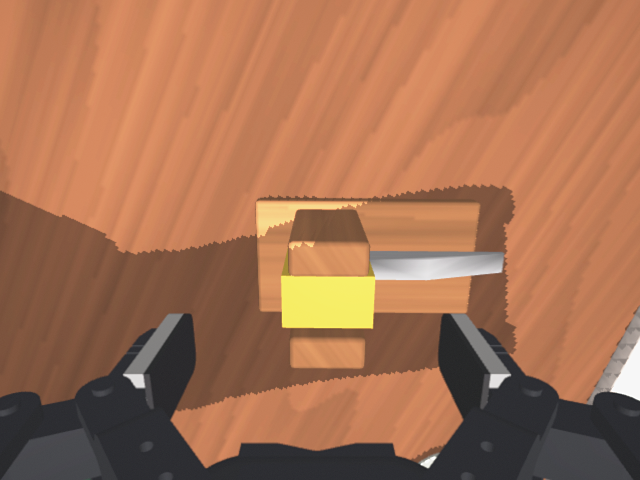

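View pics/s2.png

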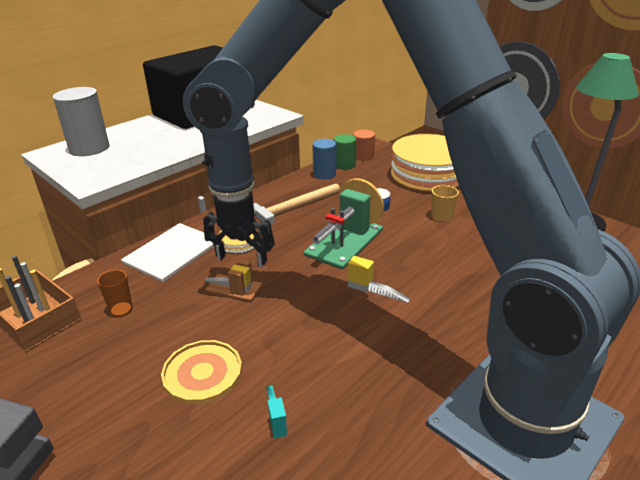

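The wrist view shows the wedge head at (328,302) between the open pads. The arm is still settling, about 5 mm off laterally, so I let it settle and measure again.

>>> {"op": "servo_tool", "data": {
  "steps": [0.085, 0, 0, 0, 0, 0.085, 0, 0, 0, 0, 0.085, 0, 0, 0, 0]
}}

```text
clock: 2.63
position: [0.6009, 0.1004, 0.0734]
tool_rot: [1.65, 2.67, 0.004]
ft_force: [0.1, -0.6, -0.1]
gripper_width: 0.995
```

```bash
python3 go.py .5994 .1046 .031 27
python3 - <<'E'
from h import *
z=grab("wrist","w3")
P=cloud(z);h=hsv(z);m=(cv2.inRange(h,(24,120,80),(35,255,255))>0); m[:230]=0;m[345:]=0;m[:,:250]=0;m[:,420:]=0
Q=P[m]; print(np.median(Q[:,2])); T=Q[abs(Q[:,2]-np.median(Q[:,2]))<.003]; print(rect(T),len(T))
t=P[235:300,250:520].reshape(-1,3); s=z['p'][235:300,250:520].reshape(-1,3).astype(int)
g=(s.max(1)-s.min(1)<25)&(s.min(1)>90); T=t[g]; print("tongue",rect(T),len(T),T[:,2].min(),T[:,2].max())
print("wall",rect(P[205:370,285:375].reshape(-1,3)[abs(P[205:370,285:375,2].ravel()-.064)<.002]))
E
```

```text
t 2.63 p [0.6009 0.1004 0.0734] tooly 26.6 tilt 0.19 F [ 0.1 -0.6 -0.1] w 0.995 j7 -0.14 q [ 0.03  0.68 -0.43  1.78  0.39  0.76 -0.14]
shift [0.0044 0.0004 0.0424] turn -0.43 rows 1.02
0.0594028352716178
(array([599.7, 104.4]), array([36.2, 22.5]), 25.4) 4351
tongue (array([624.1, 133.4]), array([ 46.6, 123.5]), 79.7) 3193 -0.0013184669798227777 0.21529004803316187
wall (array([600.4, 105.2]), array([28.1, 53.3]), 25.9)
```

View pics/w3.png

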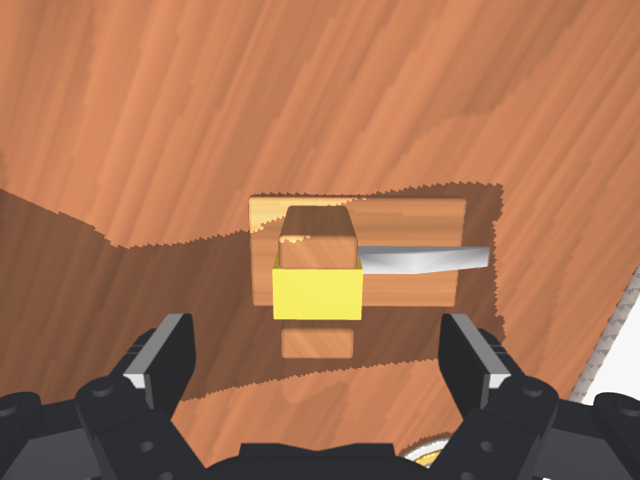

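>>> {"op": "servo_tool", "data": {
  "steps": [0.085, 0.004, 0.001, 0.02, 0.5, 0.085, 0.004, 0.001, 0.041, 0.5, 0.085, 0.004, 0.001, 0.041, 0.5, 0.085, 0.004, 0.001, 0.041, 0.5]
}}

```text
clock: 3.02
position: [0.5985, 0.104, 0.0307]
tool_rot: [-1.662, -2.665, 0.001]
ft_force: [0.4, 0.6, 0.1]
gripper_width: 0.995
```

```bash
python3 go.py .5997 .1044 .031 26
python3 - <<'E'
from h import *
z=grab("wrist","w4")
E
```

```text
t 3.02 p [0.5985 0.104  0.0307] tooly 26.1 tilt 0.04 F [0.4 0.6 0.1] w 0.995 j7 -0.19 q [-0.    0.73 -0.4   1.81  0.43  0.68 -0.19]
shift [-0.0002  0.0012 -0.0003] turn 0.1 rows 0.03
```

View pics/w4.png

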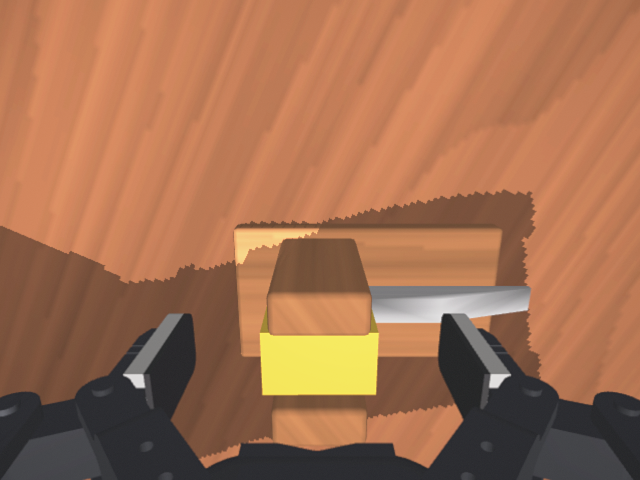

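The head (320,363) is centred between the pads and the finger tips are above the tongue. I close the fingers.

>>> {"op": "servo_tool", "data": {
  "steps": [0.02, 0, 0.001, 0, 0, 0.02, 0, 0.001, 0, 0, 0.02, 0, 0.001, 0, 0, 0.02, 0, 0.001, 0, 0, 0.02, 0, 0.001, 0, 0]
}}

```text
clock: 3.48
position: [0.6001, 0.1046, 0.0311]
tool_rot: [1.662, 2.665, 0.001]
ft_force: [-0.4, -0.6, 6.9]
gripper_width: 0.417
```

>>> {"op": "servo_tool", "data": {
  "steps": [0.02, 0, 0, 0, 0, 0.02, 0, 0, 0, 0, 0.02, 0, 0, 0, 0]
}}

```text
clock: 3.73
position: [0.6001, 0.1047, 0.0311]
tool_rot: [1.662, 2.665, 0.001]
ft_force: [-1.2, 0.6, 7.4]
gripper_width: 0.41
```

```bash
python3 go.py .5997 .1044 .031 26
```

```text
t 3.73 p [0.6001 0.1047 0.0311] tooly 26.1 tilt 0.07 F [-1.2  0.6  7.4] w 0.41 j7 -0.19 q [-0.    0.73 -0.4   1.81  0.43  0.68 -0.19]
shift [-0.0001 -0.0005  0.0001] turn 0.09 rows 0.01
```

>>> {"op": "servo_tool", "data": {
  "steps": [0.02, 0, 0, -0.012, 0, 0.02, 0, 0, -0.028, 0, 0.02, 0, 0, -0.045, 0, 0.02, 0, 0, -0.063, 0, 0.02, 0, 0, -0.085, 0]
}}

```text
clock: 4.15
position: [0.5987, 0.1044, 0.1159]
tool_rot: [-1.661, -2.665, 0.002]
ft_force: [-0.5, 0.6, -2.4]
gripper_width: 0.408
```

>>> {"op": "servo_tool", "data": {
  "steps": [0.02, 0, 0, -0.012, 0, 0.02, 0, 0, -0.025, 0, 0.02, 0, 0, -0.025, 0]
}}

```text
clock: 4.4
position: [0.6007, 0.105, 0.143]
tool_rot: [1.661, 2.663, 0.004]
ft_force: [0.4, -0.2, -1.4]
gripper_width: 0.41
```

```bash
python3 go.py .48 .09 .13 -78.3;  python3 - <<'E'
from h import *
z=grab("wrist","w5"); z=grab("side","s5")
E
```

```text
t 4.4 p [0.6007 0.105  0.143 ] tooly 26.1 tilt 0.21 F [ 0.4 -0.2 -1.4] w 0.41 j7 -0.11 q [ 0.05  0.59 -0.47  1.72  0.33  0.9  -0.11]
shift [ 0.0396 -0.115   0.0125] turn 104.39 rows 14.58
```

View pics/w5.png

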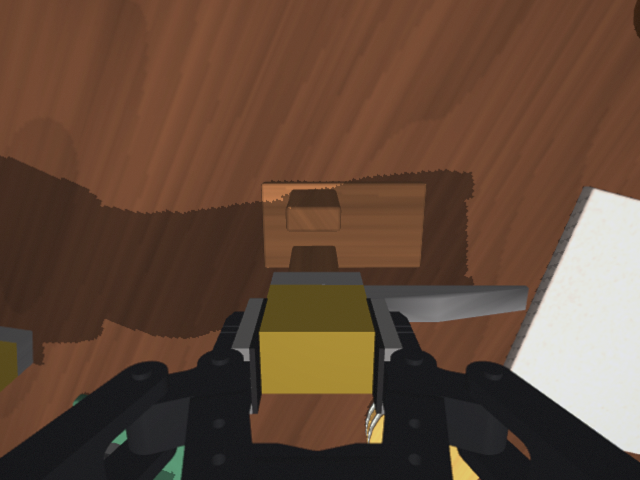

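View pics/s5.png

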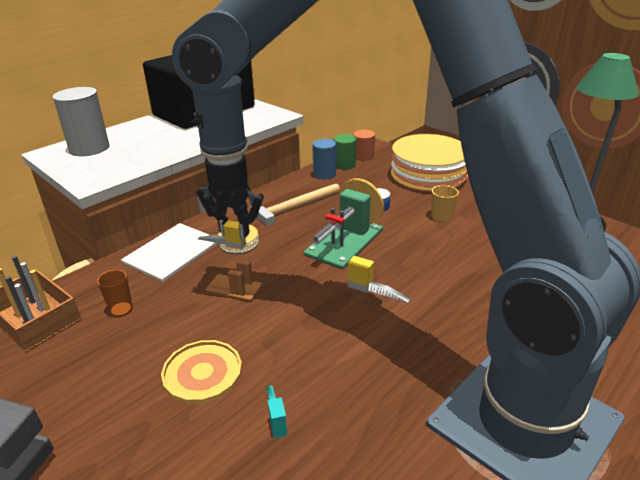

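The wrist and side views show the wedge out of the slot, held level, with its tongue pointing to image right at (525,295). I carry it to a clear spot and turn it.

>>> {"op": "servo_tool", "data": {
  "steps": [0.02, 0.008, -0.023, 0, 7, 0.02, 0.016, -0.046, 0, 14, 0.02, 0.024, -0.069, 0, 21, 0.02, 0.032, -0.092, 0, 28, 0.02, 0.04, -0.115, 0, 35]
}}

```text
clock: 4.92
position: [0.4768, 0.0894, 0.1392]
tool_rot: [-2.393, -2.034, 0.003]
ft_force: [-0.7, 0.2, -1.8]
gripper_width: 0.41
```

>>> {"op": "servo_tool", "data": {
  "steps": [0.02, 0, 0, 0, 7, 0.02, 0, 0, 0, 14, 0.02, 0, 0, 0.01, 21, 0.02, 0, 0, 0.02, 28, 0.02, 0, 0, 0.03, 35]
}}

```text
clock: 5.33
position: [0.4782, 0.0897, 0.1092]
tool_rot: [2.894, 1.221, -0.002]
ft_force: [-0.5, -0.7, -3.2]
gripper_width: 0.408
```

>>> {"op": "servo_tool", "data": {
  "steps": [0.02, 0, 0, 0.01, 7, 0.02, 0, 0, 0.02, 14, 0.02, 0, 0, 0.03, 21, 0.02, 0, 0, 0.04, 28, 0.02, 0, 0, 0.05, 34.4]
}}

```text
clock: 5.75
position: [0.478, 0.0897, 0.0589]
tool_rot: [3.125, 0.311, -0.003]
ft_force: [-0.8, 0.2, -2.8]
gripper_width: 0.408
```

>>> {"op": "servo_tool", "data": {
  "steps": [0.02, 0, 0, 0, 0, 0.02, 0, 0, 0, 0]
}}

```text
clock: 5.92
position: [0.4778, 0.0898, 0.0594]
tool_rot: [3.124, 0.326, -0.004]
ft_force: [-0.2, -0.4, -2.3]
gripper_width: 0.408
```

```bash
python3 go.py .48 .09 .0225 -78.3;  python3 - <<'E'
from h import *
z=grab("side","s6")
E
```

```text
t 5.92 p [0.4778 0.0898 0.0594] tooly -78.1 tilt 0.15 F [-0.2 -0.4 -2.3] w 0.408 j7 -1.6 q [-0.31  0.55  0.04  2.12 -0.04  0.48 -1.6 ]
shift [0.0023 0.0003 0.0369] turn 0.22 rows 0.89
```

View pics/s6.png

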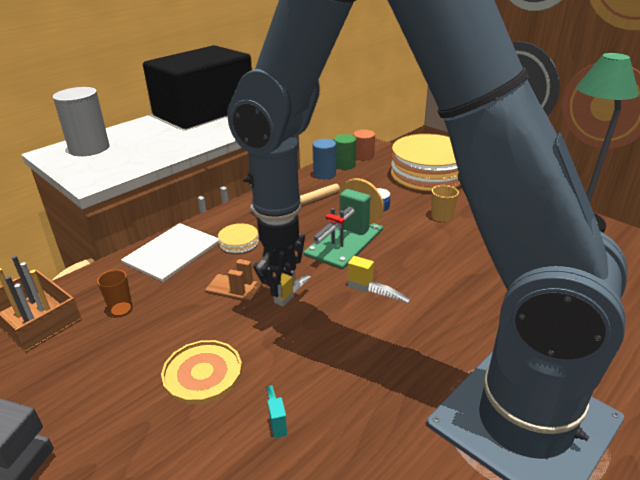

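The wedge hangs level at (290,288) over clear bench. I lower it.

>>> {"op": "servo_tool", "data": {
  "steps": [0.02, 0, 0, 0.015, 0, 0.02, 0, 0, 0.028, 0, 0.02, 0, 0, 0.035, 0, 0.02, 0, 0, 0.0375, 0, 0.02, 0, 0, 0.0375, 0]
}}

```text
clock: 6.38
position: [0.4786, 0.0898, 0.0227]
tool_rot: [-3.125, -0.322, 0.001]
ft_force: [-0.7, -0.6, -2.1]
gripper_width: 0.413
```

```bash
python3 go.py .48 .09 .021 -78.3
```

```text
t 6.38 p [0.4786 0.0898 0.0227] tooly -78.2 tilt 0.04 F [-0.7 -0.6 -2.1] w 0.413 j7 -1.6 q [-0.3   0.62  0.03  2.14 -0.04  0.38 -1.6 ]
shift [0.0014 0.0001 0.0017] turn 0.06 rows 0.05
```

>>> {"op": "servo_tool", "data": {
  "steps": [0.02, 0, 0, 0.001, 0, 0.02, 0, 0, 0.002, 0, 0.02, 0, 0, 0.002, 0]
}}

```text
clock: 6.63
position: [0.479, 0.09, 0.0212]
tool_rot: [-3.125, -0.32, -0.001]
ft_force: [0.3, -0.3, -1.7]
gripper_width: 0.411
```

>>> {"op": "servo_tool", "data": {
  "steps": [0.02, 0, 0, 0.001, 0, 0.02, 0, 0, 0.001, 0, 0.02, 0, 0, 0.001, 0]
}}

```text
clock: 6.88
position: [0.4791, 0.09, 0.021]
tool_rot: [-3.125, -0.32, -0.002]
ft_force: [-3.3, -1.0, 13.6]
gripper_width: 0.407
```

>>> {"op": "servo_tool", "data": {
  "steps": [0.07, 0, 0, 0, 0, 0.07, 0, 0, 0, 0, 0.07, 0, 0, 0, 0, 0.07, 0, 0, 0, 0]
}}

```text
clock: 7.22
position: [0.4788, 0.09, 0.0198]
tool_rot: [-3.125, -0.32, -0.0]
ft_force: [-0.2, 0.2, -0.2]
gripper_width: 0.823
```

```bash
python3 go.py .48 .09 .16 11.7
```

```text
t 7.22 p [0.4788 0.09   0.0198] tooly -78.3 tilt 0.01 F [-0.2  0.2 -0.2] w 0.823 j7 -1.6 q [-0.3   0.62  0.03  2.15 -0.04  0.38 -1.6 ]
shift [ 0.0012  0.0002 -0.1401] turn -90.0 rows 12.57
```

>>> {"op": "servo_tool", "data": {
  "steps": [0.07, 0, 0, -0.035, 0, 0.07, 0, 0, -0.075, 0, 0.07, 0, 0, -0.11, -7, 0.07, 0, 0, -0.13, -14, 0.07, 0.001, 0, -0.14, -21]
}}

```text
clock: 7.63
position: [0.4808, 0.0903, 0.1629]
tool_rot: [3.011, 0.893, 0.007]
ft_force: [0.6, 0.3, -0.8]
gripper_width: 0.82
```

>>> {"op": "servo_tool", "data": {
  "steps": [0.085, 0, 0, 0, -7, 0.085, 0, 0, 0, -14, 0.085, 0, 0, 0, -21, 0.085, 0, 0, 0, -28, 0.085, 0, 0, 0, -35]
}}

```text
clock: 8.05
position: [0.4796, 0.09, 0.1598]
tool_rot: [2.604, 1.758, -0.0]
ft_force: [-0.3, -0.2, -0.0]
gripper_width: 0.994
```

>>> {"op": "servo_tool", "data": {
  "steps": [0.085, 0, 0, 0, -7, 0.085, 0, 0, 0, -14, 0.085, 0, 0, 0, -21, 0.085, 0, 0, 0, -28, 0.085, 0, 0, 0, -34]
}}

```text
clock: 8.47
position: [0.4796, 0.09, 0.1597]
tool_rot: [-1.976, -2.442, 0.0]
ft_force: [-1.0, -0.4, 0.2]
gripper_width: 0.991
```

>>> {"op": "servo_tool", "data": {
  "steps": [0.085, 0, 0, 0, 0, 0.085, 0, 0, 0, 0]
}}

```text
clock: 8.63
position: [0.4796, 0.0899, 0.1597]
tool_rot: [-1.988, -2.432, 0.0]
ft_force: [0.2, 0.1, -0.9]
gripper_width: 0.996
```

```bash
python3 go.py .48 .09 .016 11.7
python3 - <<'E'
from h import *
z=grab("wrist","w7")
P=cloud(z);h=hsv(z);m=(cv2.inRange(h,(24,120,60),(35,255,255))>0)&(abs(P[:,:,2]-.05)<.004)&(np.hypot(P[:,:,0]-.48,P[:,:,1]-.09)<.05)
T=P[m]; print(np.median(T[:,2])); print(rect(T),len(T))
E
```

```text
t 8.63 p [0.4796 0.0899 0.1597] tooly 11.5 tilt 0.03 F [ 0.2  0.1 -0.9] w 0.996 j7 -0.31 q [-0.    0.41 -0.39  2.01  0.22  0.77 -0.31]
shift [-0.      0.0005  0.1437] turn -0.22 rows 3.45
0.04938187694398604
(array([478.8,  90.2]), array([21.5, 36.7]), 11.9) 1928
```

View pics/w7.png

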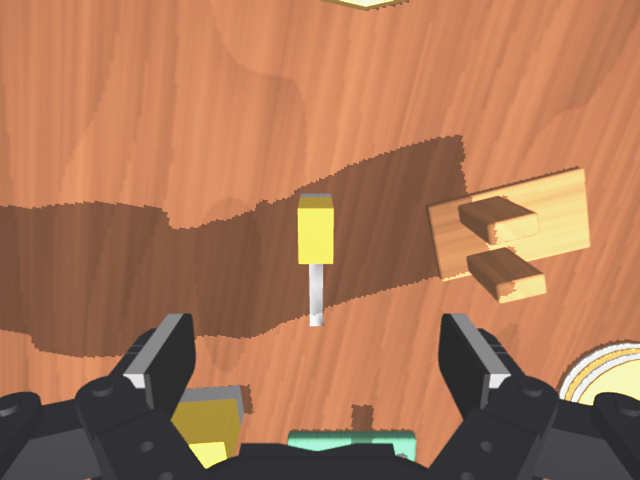

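The wedge stands upright at (316,235) with its tongue pointing down the image. It measures (478.8, 90.2), so its x axis is at about -78°. I descend to re-grip it across its sides.

>>> {"op": "servo_tool", "data": {
  "steps": [0.062, 0, -0.001, 0.03, -0.3, 0.062, 0, -0.001, 0.06, -0.3, 0.062, 0, -0.001, 0.08, -0.3, 0.062, 0, -0.001, 0.085, -0.3, 0.062, 0, -0.001, 0.085, -0.3]
}}

```text
clock: 9.1
position: [0.4779, 0.0899, 0.0738]
tool_rot: [-1.978, -2.439, 0.004]
ft_force: [0.7, 0.0, 0.6]
gripper_width: 0.722
```

```bash
python3 go.py .4788 .0902 .016 11.9
```

```text
t 9.1 p [0.4779 0.0899 0.0738] tooly 11.9 tilt 0.17 F [0.7 0.  0.6] w 0.722 j7 -0.4 q [-0.06  0.53 -0.32  2.1   0.31  0.56 -0.4 ]
shift [0.0001 0.0011 0.0578] turn 0.01 rows 1.39
```

>>> {"op": "servo_tool", "data": {
  "steps": [0.062, 0, 0.001, 0.03, 0, 0.062, 0, 0.001, 0.05, 0, 0.062, 0, 0.001, 0.057, 0, 0.062, 0, 0.001, 0.057, 0, 0.062, 0, 0.001, 0.057, 0]
}}

```text
clock: 9.52
position: [0.4802, 0.0903, 0.0188]
tool_rot: [1.977, 2.44, 0.001]
ft_force: [-0.5, -0.5, 0.1]
gripper_width: 0.729
```

```bash
python3 go.py .4788 .0902 .016 11.9
python3 - <<'E'
from h import *
z=grab("wrist","w8")
E
```

```text
t 9.52 p [0.4802 0.0903 0.0188] tooly 12.0 tilt 0.04 F [-0.5 -0.5  0.1] w 0.729 j7 -0.46 q [-0.11  0.63 -0.26  2.14  0.38  0.42 -0.46]
shift [ 0.0002 -0.0014  0.0028] turn 0.07 rows 0.08
```

View pics/w8.png

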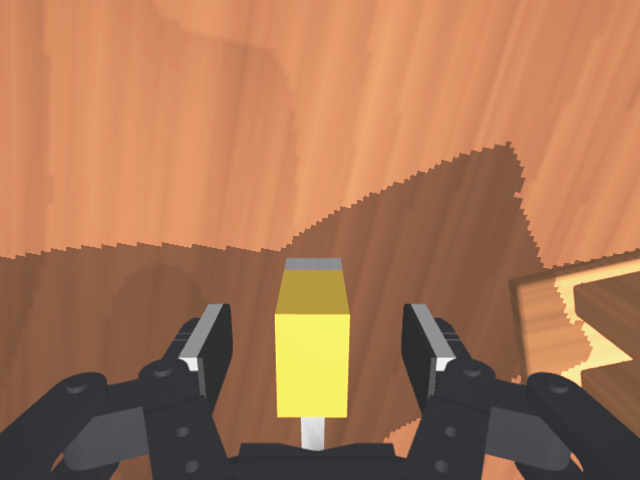

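The head (312,365) is between the pads, so I close.

>>> {"op": "servo_tool", "data": {
  "steps": [0.005, 0, -0.001, 0.002, 0, 0.005, 0, -0.001, 0.002, 0, 0.005, 0, -0.001, 0.002, 0, 0.005, 0, -0.001, 0.002, 0, 0.005, 0, -0.001, 0.002, 0]
}}

```text
clock: 9.98
position: [0.4791, 0.0899, 0.0165]
tool_rot: [1.977, 2.441, 0.001]
ft_force: [-0.3, -0.7, 7.8]
gripper_width: 0.251
```

>>> {"op": "servo_tool", "data": {
  "steps": [0.005, 0, 0, 0, 0, 0.005, 0, 0, 0, 0, 0.005, 0, 0, 0, 0]
}}

```text
clock: 10.23
position: [0.4791, 0.0899, 0.0166]
tool_rot: [1.977, 2.441, 0.001]
ft_force: [-1.1, 0.2, 7.0]
gripper_width: 0.249
```

```bash
python3 go.py .4788 .0902 .15 11.9
```

```text
t 10.23 p [0.4791 0.0899 0.0166] tooly 12.0 tilt 0.06 F [-1.1  0.2  7. ] w 0.249 j7 -0.46 q [-0.11  0.63 -0.25  2.14  0.38  0.41 -0.46]
shift [ 3.000e-04 -1.000e-04 -1.334e-01] turn 0.08 rows 3.2
```

>>> {"op": "servo_tool", "data": {
  "steps": [0.005, 0, 0, -0.015, 0, 0.005, 0, 0, -0.05, 0, 0.005, 0, 0, -0.09, 0, 0.005, 0, 0, -0.13, 0, 0.005, 0, 0, -0.17, 0]
}}

```text
clock: 10.65
position: [0.4779, 0.0898, 0.1877]
tool_rot: [-1.976, -2.441, 0.001]
ft_force: [2.4, -0.2, -2.1]
gripper_width: 0.252
```

```bash
python3 - <<'E'
from h import *
for n in ("scene0","side0"):
    z=load(f"pics/{n}.npz"); P=cloud(z); h=hsv(z)
    X=P.reshape(-1,3); S=h.reshape(-1,3)
    m=(S[:,1]<70)&(abs(X[:,2]-.083)<.005)&(X[:,0]>.48)&(X[:,0]<.62)&(X[:,1]<-.03)&(X[:,1]>-.23)
    r=rect(X[m]); print(n,m.sum(),r)
    Q=X[m]; c=Q.mean(0); u,s,v=np.linalg.svd(Q[:,:2]-c[:2]); d=v[0]*np.sign(-v[0][1]); t=(Q[:,:2]-c[:2])@d
    print("dir",np.degrees(np.arctan2(d[1],d[0])),"end",c[:2]+d*np.percentile(t,1),"far",c[:2]+d*t.max(), "z",np.median(Q[:,2]))
E
python3 go.py .566 -.19 .25 11.9
```

```text
scene0 254 (array([ 563.9, -142.4]), array([ 23.2, 155.3]), 12.2)
dir -78.22920508235461 end [ 0.54666746 -0.06719827] far [ 0.57823459 -0.21868732] z 0.08391748578387384
side0 256 (array([ 555.9, -144.3]), array([ 40.5, 163.6]), 21.1)
dir -77.71463724177389 end [ 0.53736285 -0.0650741 ] far [ 0.5712202  -0.22054876] z 0.08371463197419748
t 10.65 p [0.4779 0.0898 0.1877] tooly 12.0 tilt 0.06 F [ 2.4 -0.2 -2.1] w 0.252 j7 -0.29 q [ 0.03  0.37 -0.42  1.97  0.2   0.84 -0.29]
shift [-0.292   0.0279 -0.0624] turn 0.11 rows 7.19
```

>>> {"op": "servo_tool", "data": {
  "steps": [0.005, -0.03, 0.003, -0.02, 0, 0.005, -0.07, 0.007, -0.04, 0, 0.005, -0.11, 0.011, -0.062, 0, 0.005, -0.15, 0.015, -0.062, 0, 0.005, -0.19, 0.019, -0.062, 0]
}}

```text
clock: 11.07
position: [0.5363, -0.0901, 0.2498]
tool_rot: [1.975, 2.44, 0.002]
ft_force: [1.2, 0.0, -1.8]
gripper_width: 0.251
```

>>> {"op": "servo_tool", "data": {
  "steps": [0.005, -0.04, 0.004, 0, 0, 0.005, -0.08, 0.008, 0, 0, 0.005, -0.1, 0.01, 0, 0, 0.005, -0.1, 0.01, 0, 0, 0.005, -0.1, 0.01, 0, 0]
}}

```text
clock: 11.48
position: [0.5656, -0.1855, 0.2471]
tool_rot: [-1.98, -2.438, 0.001]
ft_force: [-0.2, 1.1, -3.1]
gripper_width: 0.249
```

```bash
python3 go.py .568 -.19 .25 11.9
python3 - <<'E'
from h import *
z=grab("wrist","w9")
E
```

```text
t 11.48 p [ 0.5656 -0.1855  0.2471] tooly 11.8 tilt 0.08 F [-0.2  1.1 -3.1] w 0.249 j7 0.28 q [ 0.46  0.46 -0.35  1.62  0.17  1.09  0.28]
shift [-0.0049  0.0014 -0.0029] turn -0.06 rows 0.14
```

View pics/w9.png

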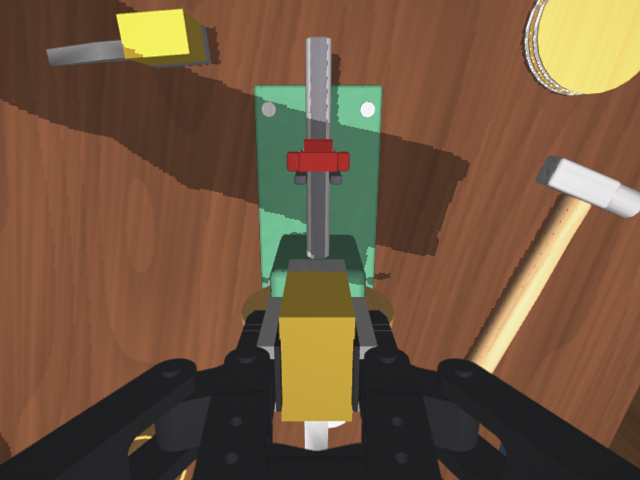

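The wrist view shows the rod running vertically at column ~318, with its free end at (318,38). The red clip bar is at (318,161) with its lip on the upper side, and the yoke posts are at (300,179) and (336,179).

Run:
```python
from h import *
z=load("pics/w9.npz"); P=cloud(z); h=hsv(z)
m=(h[:,:,1]<80)&(P[:,:,2]>.062)&(P[:,:,2]<.12); 
mm=np.zeros_like(m); mm[30:260,295:345]=1; m&=mm
pts=[]
for r in list(range(50,135,5))+list(range(195,250,5)):
    c=np.nonzero(m[r])[0]; 
    if len(c): pts.append(((c.min()+c.max())/2,r)); print(r,c.min(),c.max(),P[r,318,2].round(4),end=' | ')
W=onplane(z,pts,.083); c=W[:,:2].mean(0); u,s,v=np.linalg.svd(W[:,:2]-c); d=v[0]*np.sign(-v[0][1])
print("\ndir",np.degrees(np.arctan2(d[1],d[0])),"resid",s[1]/len(W)**.5)
rows=np.nonzero(m[:,318])[0]; e=onplane(z,[(318,rows.min())],.085)[0]; print("end row",rows.min(),e)
t=(e[:2]-c)@d; E=c+d*t; print("end on line",E,"seat",E+.08*d)
red=(cv2.inRange(h,(0,120,50),(8,255,255))>0)|(cv2.inRange(h,(172,120,50),(180,255,255))>0); red[:130]=0; red[200:]=0; red[:,:270]=0; red[:,370:]=0
ys,xs=np.nonzero(red); print("red",xs.min(),xs.max(),ys.min(),ys.max())
Q=P[red]; B=Q[(Q[:,2]>.0925)&(Q[:,2]<.0985)]; print(np.percentile(Q[:,2],[2,50,98]))
loc=(Q[:,:2]-E)@np.stack([d,[-d[1],d[0]]],1); print("clip along from end",loc[:,0].min(),loc[:,0].max(),"across",loc[:,1].min(),loc[:,1].max())
bar=red.copy(); bar[:152]=0; ys,xs=np.nonzero(bar); print(onplane(z,[(xs.min(),161),(xs.max(),161)],.095))
for r in range(136,176,2): print(r,np.nonzero(red[r])[0][[0,-1]] if red[r].any() else None,P[r,318].round(4),end=' ; ')
X=P.reshape(-1,3); y=(abs(X[:,2]-.109)<.003)&(np.hypot(X[:,0]-.559,X[:,1]+.15)<.03); print("\nyoke",y.sum(), rect(X[y]) if y.sum()>3 else None)
```

```text
50 305 331 0.0831 | 55 306 331 0.083 | 60 306 330 0.085 | 65 306 330 0.0852 | 70 306 330 0.0847 | 75 306 330 0.0842 | 80 306 330 0.0842 | 85 306 330 0.0849 | 90 306 330 0.0843 | 95 306 330 0.0847 | 100 306 330 0.0848 | 105 306 330 0.0847 | 110 306 330 0.0858 | 115 306 330 0.0851 | 120 306 330 0.085 | 125 306 330 0.0849 | 130 306 330 0.0838 | 195 306 329 0.0843 | 200 306 329 0.0848 | 205 306 329 0.084 | 210 306 329 0.0857 | 215 306 329 0.0845 | 220 306 329 0.0841 | 225 306 329 0.0853 | 230 306 329 0.0842 | 235 306 328 0.0846 | 240 306 328 0.0845 | 245 306 328 0.0841 | 
dir -78.45538738495773 resid 0.0001084243873245526
end row 37 [ 0.54166253 -0.06560641  0.085     ]
end on line [ 0.5418545 -0.0655672] seat [ 0.55786497 -0.14394873]
red 287 349 139 171
[0.08829591 0.09403387 0.0957795 ]
clip along from end 0.047510654353309145 0.08761621633961851 across -0.02150033712422191 0.021954077109807152
[[ 0.53695722 -0.14789992  0.095     ]
 [ 0.57902323 -0.13911094  0.095     ]]
136 None [ 0.5547 -0.1276  0.0847] ; 138 None [ 0.5549 -0.1289  0.0852] ; 140 [304 332] [ 0.5551 -0.1299  0.0914] ; 142 [304 332] [ 0.5554 -0.1311  0.0926] ; 144 [304 332] [ 0.5557 -0.1324  0.0921] ; 146 [304 332] [ 0.556  -0.1339  0.0905] ; 148 [304 331] [ 0.5563 -0.1353  0.0898] ; 150 [304 331] [ 0.5566 -0.1367  0.0891] ; 152 [288 347] [ 0.5568 -0.1377  0.0924] ; 154 [287 349] [ 0.557  -0.1389  0.0941] ; 156 [287 349] [ 0.5573 -0.1403  0.0938] ; 158 [287 349] [ 0.5576 -0.1415  0.0951] ; 160 [287 349] [ 0.5579 -0.1428  0.095 ] ; 162 [287 349] [ 0.5581 -0.1442  0.0944] ; 164 [287 349] [ 0.5584 -0.1455  0.0951] ; 166 [287 348] [ 0.5587 -0.1469  0.0943] ; 168 [287 348] [ 0.559  -0.1484  0.0937] ; 170 [288 348] [ 0.5593 -0.1497  0.0943] ; 172 None [ 0.5598 -0.1522  0.0851] ; 174 None [ 0.5602 -0.1538  0.0838] ; 
yoke 212 (array([ 559.8, -153.9]), array([31.7,  6.2]), 10.2)
```

```bash
python3 go.py .5295 -.0068 .125 11.7
```

```text
t 11.53 p [ 0.5657 -0.1837  0.2474] tooly 12.0 tilt 0.09 F [ 0.1  0.4 -1.5] w 0.247 j7 0.28 q [ 0.46  0.46 -0.35  1.63  0.17  1.09  0.28]
shift [0.1805 0.0014 0.1226] turn 0.28 rows 5.23
```

>>> {"op": "servo_tool", "data": {
  "steps": [0.005, 0.035, 0, 0, 0, 0.005, 0.075, 0, 0, 0.2, 0.005, 0.115, 0.001, 0, 0.2, 0.005, 0.15, 0.001, 0.01, 0.2, 0.005, 0.18, 0.001, 0.03, 0.2]
}}

```text
clock: 11.95
position: [0.5296, -0.0032, 0.2199]
tool_rot: [1.975, 2.44, 0.006]
ft_force: [0.8, 0.1, -2.9]
gripper_width: 0.249
```

>>> {"op": "servo_tool", "data": {
  "steps": [0.005, 0, 0, 0.035, 0, 0.005, 0, 0, 0.07, 0, 0.005, 0, 0, 0.09, 0, 0.005, 0, 0, 0.09, 0, 0.005, 0, 0, 0.09, 0]
}}

```text
clock: 12.37
position: [0.5289, -0.0066, 0.1278]
tool_rot: [-1.978, -2.439, 0.001]
ft_force: [0.7, -0.8, -1.3]
gripper_width: 0.247
```

```bash
python3 go.py .5295 -.0068 .125 11.7;python3 - <<'E'
from h import *
z=grab("scene","c10");z=grab("side","s10")
a=cv2.imread("pics/c10.png"); b=cv2.imread("pics/s10.png")
cv2.imwrite("pics/crop10.png",np.hstack([cv2.resize(a[180:290,225:375],None,fx=2.6,fy=2.6,interpolation=2),cv2.resize(b[185:295,270:420],None,fx=2.6,fy=2.6,interpolation=2)]))
E
```

```text
t 12.37 p [ 0.5289 -0.0066  0.1278] tooly 11.9 tilt 0.11 F [ 0.7 -0.8 -1.3] w 0.247 j7 -0.12 q [ 0.17  0.5  -0.35  1.94  0.25  0.74 -0.12]
shift [-0.0003  0.0005  0.0028] turn 0.22 rows 0.07
```

View pics/crop10.png

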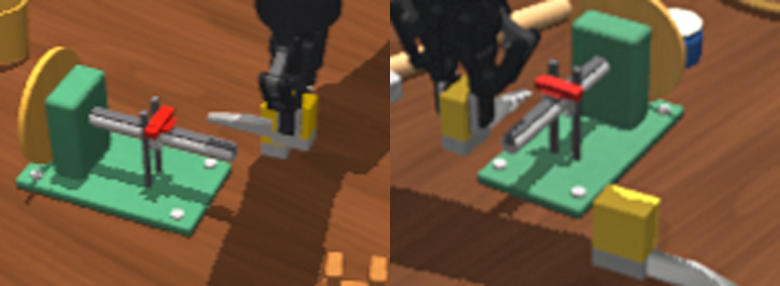

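Both views show the tongue above the rod's free end and in line with it. I lower it close to the key.

>>> {"op": "servo_tool", "data": {
  "steps": [0.005, 0, 0.0005, 0.012, 0.2, 0.005, 0, 0.0005, 0.021, 0.2, 0.005, 0, 0.0005, 0.025, 0.2, 0.005, 0, 0.0005, 0.025, 0.2, 0.005, 0, 0.0005, 0.025, 0.2]
}}

```text
clock: 12.88
position: [0.5304, -0.0078, 0.1031]
tool_rot: [1.986, 2.434, 0.0]
ft_force: [0.1, -0.6, -1.7]
gripper_width: 0.251
```

```bash
python3 go.py .5295 -.0068 .1021 11.7;python3 - <<'E'
from h import *
z=grab("scene","c11");z=grab("side","s11")
a=cv2.imread("pics/c11.png"); b=cv2.imread("pics/s11.png")
cv2.imwrite("pics/crop11.png",np.hstack([cv2.resize(a[200:260,270:350],None,fx=4.8,fy=4.8,interpolation=2),cv2.resize(b[195:255,280:360],None,fx=4.8,fy=4.8,interpolation=2)]))
E
```

```text
t 12.88 p [ 0.5304 -0.0078  0.1031] tooly 11.6 tilt 0.01 F [ 0.1 -0.6 -1.7] w 0.251 j7 -0.14 q [ 0.16  0.53 -0.34  1.96  0.27  0.69 -0.14]
shift [ 0.0012 -0.0007  0.001 ] turn -0.1 rows 0.04
```

View pics/crop11.png

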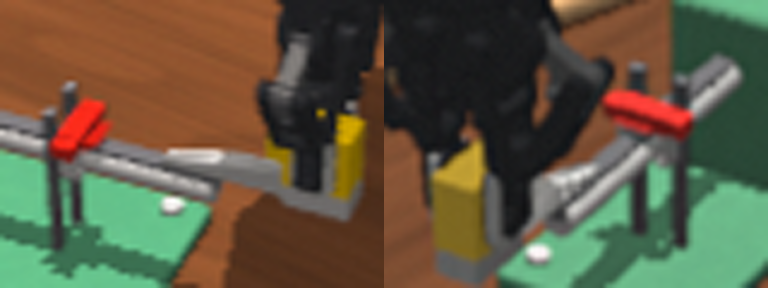

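>>> {"op": "servo_tool", "data": {
  "steps": [0.005, -0.007, -0.0005, 0.0005, 0, 0.005, -0.014, -0.0005, 0.001, 0, 0.005, -0.021, -0.0005, 0.001, 0, 0.005, -0.026, -0.0005, 0.001, 0, 0.005, -0.026, -0.0005, 0.001, 0]
}}

```text
clock: 13.4
position: [0.5353, -0.0355, 0.1017]
tool_rot: [1.988, 2.432, -0.001]
ft_force: [1.1, -0.0, -2.5]
gripper_width: 0.249
```

```bash
python3 go.py .5504 -.1077 .1016 11.7;python3 - <<'E'
from h import *
z=grab("scene","c12");z=grab("side","s12")
a=cv2.imread("pics/c12.png"); b=cv2.imread("pics/s12.png")
cv2.imwrite("pics/crop12.png",np.hstack([cv2.resize(a[200:260,270:350],None,fx=4.8,fy=4.8,interpolation=2),cv2.resize(b[195:255,280:360],None,fx=4.8,fy=4.8,interpolation=2)]))
E
```

```text
t 13.4 p [ 0.5353 -0.0355  0.1017] tooly 11.5 tilt 0.05 F [ 1.1 -0.  -2.5] w 0.249 j7 -0.1 q [ 0.21  0.54 -0.34  1.95  0.27  0.69 -0.1 ]
shift [-0.0738  0.0005  0.0002] turn -0.25 rows 1.77
```

View pics/crop12.png

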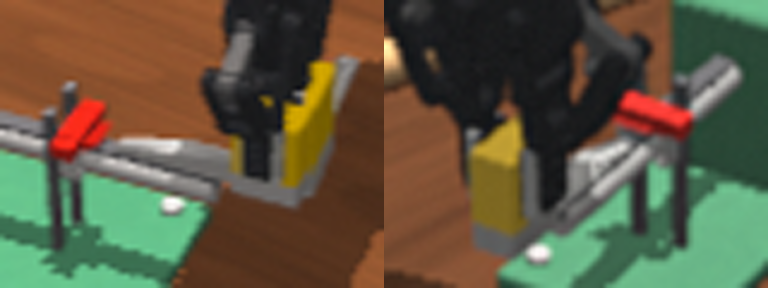

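>>> {"op": "servo_tool", "data": {
  "steps": [0.005, -0.003, 0.0002, 0.0005, -0.2, 0.005, -0.006, 0.0005, 0.001, -0.2, 0.005, -0.009, 0.0005, 0.001, -0.2, 0.005, -0.012, 0.0005, 0.001, -0.2, 0.005, -0.012, 0.0005, 0.001, -0.2]
}}

```text
clock: 13.92
position: [0.539, -0.0449, 0.1015]
tool_rot: [1.98, 2.437, 0.002]
ft_force: [0.5, 0.4, 4.3]
gripper_width: 0.248
```

```bash
python3 go.py .5504 -.1077 .1016 11.7
```

```text
t 13.92 p [ 0.539  -0.0449  0.1015] tooly 11.8 tilt 0.12 F [0.5 0.4 4.3] w 0.248 j7 -0.07 q [ 0.23  0.55 -0.34  1.94  0.27  0.69 -0.07]
shift [-0.0638 -0.0017 -0.0001] turn 0.13 rows 1.53
```

>>> {"op": "servo_tool", "data": {
  "steps": [0.005, -0.003, -0.0006, 0, 0, 0.005, -0.006, -0.0012, 0, 0, 0.005, -0.009, -0.0012, 0, 0, 0.005, -0.012, -0.0012, 0, 0, 0.005, -0.015, -0.0012, 0, 0]
}}

```text
clock: 14.33
position: [0.5398, -0.052, 0.1019]
tool_rot: [-1.971, -2.441, -0.011]
ft_force: [-8.4, 30.2, 16.7]
gripper_width: 0.247
```

```bash
python3 go.py .5504 -.1077 .1016 11.7
python3 - <<'E'
from h import *
z=grab("scene","c13");z=grab("side","s13")
a=cv2.imread("pics/c13.png"); b=cv2.imread("pics/s13.png")
cv2.imwrite("pics/crop13.png",np.hstack([cv2.resize(a[200:260,260:340],None,fx=4.8,fy=4.8,interpolation=2),cv2.resize(b[195:255,280:360],None,fx=4.8,fy=4.8,interpolation=2)]))
E
```

```text
t 14.33 p [ 0.5398 -0.052   0.1019] tooly 12.2 tilt 0.47 F [-8.4 30.2 16.7] w 0.247 j7 -0.05 q [ 0.25  0.55 -0.35  1.94  0.27  0.7  -0.05]
shift [-0.0566 -0.0014 -0.0002] turn 0.46 rows 1.36
```

View pics/crop13.png

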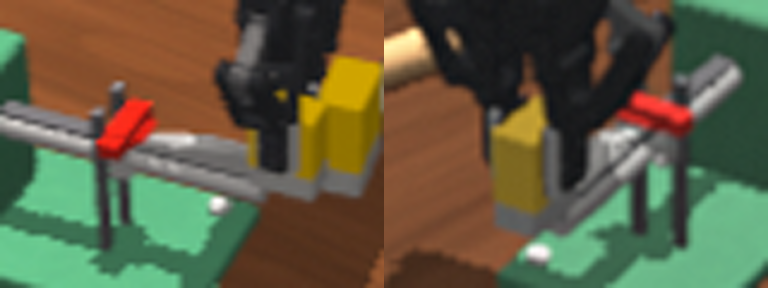

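The tip is at the lip and the force has risen to about 31 N. I hold briefly to see whether it settles.

>>> {"op": "servo_tool", "data": {
  "steps": [0.005, 0, 0, 0, 0, 0.005, 0, 0, 0, 0, 0.005, 0, 0, 0, 0]
}}

```text
clock: 14.68
position: [0.5407, -0.0567, 0.1016]
tool_rot: [-1.977, -2.441, -0.006]
ft_force: [-1.9, 10.0, 8.0]
gripper_width: 0.247
```

```bash
python3 go.py .5504 -.1077 .1016 11.7
python3 - <<'E'
from h import *
import numpy as np
from workcell import arm
print(arm.state()['torque'])
z=grab("wrist","w14")
for n in("scene","side"):
    z=load(f"pics/{n[0].replace('s','s')}13.npz") if n=="side" else load("pics/c13.npz")
    P=cloud(z);h=hsv(z);m=(cv2.inRange(h,(0,150,60),(6,255,255))>0)&(P[:,:,2]>.07)&(np.hypot(P[:,:,0]-.558,P[:,:,1]+.144)<.04)
    z0=load(f"pics/{n}0.npz");P0=cloud(z0);h0=hsv(z0);m0=(cv2.inRange(h0,(0,150,60),(6,255,255))>0)&(P0[:,:,2]>.07)&(np.hypot(P0[:,:,0]-.558,P0[:,:,1]+.144)<.04)
    for mm,PP in((m0,P0),(m,P)): 
        ys,xs=np.nonzero(mm); print(n,mm.sum(),xs.min(),xs.max(),ys.min(),ys.max(),xs.mean().round(2),ys.mean().round(2),PP[mm].mean(0).round(4))
E
```

```text
t 14.68 p [ 0.5407 -0.0567  0.1016] tooly 12.0 tilt 0.21 F [-1.9 10.   8. ] w 0.247 j7 -0.05 q [ 0.25  0.55 -0.34  1.93  0.27  0.7  -0.05]
shift [-0.0519 -0.0011 -0.0001] turn 0.29 rows 1.25
[1.95961053 0.29903848 0.02316148]
scene 98 280 292 221 233 286.09 226.71 [ 0.5616 -0.1427  0.0934]
scene 93 280 291 220 232 285.61 226.53 [ 0.5625 -0.1435  0.0944]
side 119 326 343 214 223 334.39 218.34 [ 0.5546 -0.1407  0.0938]
side 87 328 343 214 222 336.13 218.26 [ 0.5499 -0.1416  0.0956]
```

View pics/w14.png

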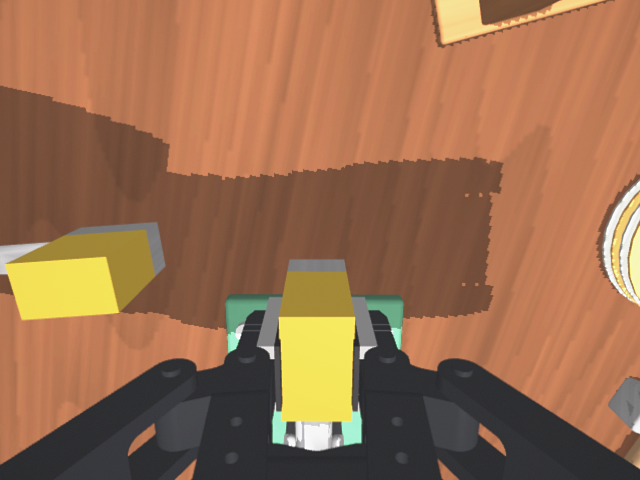

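The wedge is still square in the grip at (316,365). Resistance fell to 10 N and the wedge advanced. I continue slowly.

>>> {"op": "servo_tool", "data": {
  "steps": [0.005, -0.002, -0.0005, 0, 0, 0.005, -0.004, -0.0008, 0, 0.2, 0.005, -0.006, -0.0008, 0, 0.2, 0.005, -0.008, -0.0008, 0, 0.2, 0.005, -0.01, -0.0008, 0, 0.2]
}}

```text
clock: 15.15
position: [0.5419, -0.0673, 0.1016]
tool_rot: [-1.982, -2.437, -0.005]
ft_force: [-1.9, 8.0, 7.8]
gripper_width: 0.248
```

```bash
python3 go.py .5504 -.1077 .1016 11.7
```

```text
t 15.15 p [ 0.5419 -0.0673  0.1016] tooly 11.8 tilt 0.17 F [-1.9  8.   7.8] w 0.248 j7 -0.03 q [ 0.27  0.55 -0.34  1.93  0.27  0.7  -0.03]
shift [-0.0412  0.0001 -0.0001] turn 0.06 rows 0.99
```

>>> {"op": "servo_tool", "data": {
  "steps": [0.005, -0.0025, 0, 0, 0, 0.005, -0.005, 0, 0, 0, 0.005, -0.0075, 0, 0, 0, 0.005, -0.01, 0, 0, 0, 0.005, -0.0125, 0, 0, 0]
}}

```text
clock: 15.57
position: [0.5445, -0.0804, 0.1016]
tool_rot: [1.983, 2.436, 0.004]
ft_force: [-1.0, 5.4, 7.3]
gripper_width: 0.248
```

```bash
python3 go.py .5504 -.1077 .1016 11.7
python3 - <<'E'
from h import *
z=grab("scene","c15");z=grab("side","s15")
a=cv2.imread("pics/c15.png"); b=cv2.imread("pics/s15.png")
cv2.imwrite("pics/crop15.png",np.hstack([cv2.resize(a[200:260,260:340],None,fx=4.8,fy=4.8,interpolation=2),cv2.resize(b[195:255,280:360],None,fx=4.8,fy=4.8,interpolation=2)]))
E
```

```text
t 15.57 p [ 0.5445 -0.0804  0.1016] tooly 11.7 tilt 0.14 F [-1.   5.4  7.3] w 0.248 j7 -0.01 q [ 0.29  0.56 -0.34  1.92  0.27  0.71 -0.01]
shift [-0.0279  0.0003 -0.0001] turn 0.02 rows 0.67
```

View pics/crop15.png

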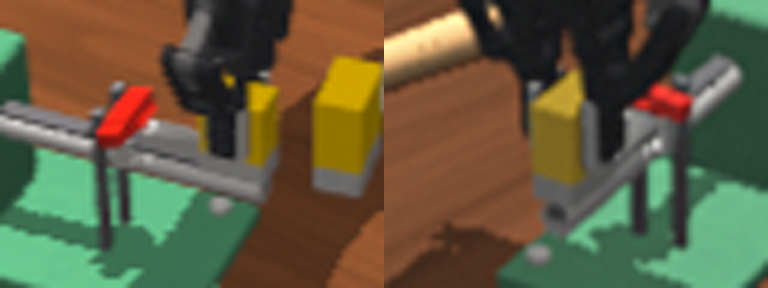

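The clip (scene crop 125,118) is rising on the wedge against the yoke. I continue.

>>> {"op": "servo_tool", "data": {
  "steps": [0.005, -0.0025, 0, 0, 0, 0.005, -0.005, 0, 0, 0, 0.005, -0.0075, 0, 0, 0, 0.005, -0.01, 0, 0, 0, 0.005, -0.0125, 0, 0, 0]
}}

```text
clock: 16.08
position: [0.547, -0.0935, 0.1016]
tool_rot: [1.983, 2.435, 0.003]
ft_force: [-1.0, 3.8, 7.3]
gripper_width: 0.251
```

>>> {"op": "servo_tool", "data": {
  "steps": [0.005, -0.0025, 0, 0, 0, 0.005, -0.005, 0, 0, 0, 0.005, -0.0075, 0, 0, 0, 0.005, -0.0095, 0, 0, 0, 0.005, -0.0095, 0, 0, 0]
}}

```text
clock: 16.5
position: [0.549, -0.1032, 0.1016]
tool_rot: [1.984, 2.435, 0.003]
ft_force: [0.3, 2.0, 6.8]
gripper_width: 0.243
```

```bash
python3 go.py .5504 -.1077 .1016 11.7
python3 - <<'E'
from h import *
z=grab("scene","c16");z=grab("side","s16")
a=cv2.imread("pics/c16.png"); b=cv2.imread("pics/s16.png")
cv2.imwrite("pics/crop16.png",np.hstack([cv2.resize(a[200:260,260:340],None,fx=4.8,fy=4.8,interpolation=2),cv2.resize(b[195:255,280:360],None,fx=4.8,fy=4.8,interpolation=2)]))
for f in ("c16","s16"):
    z=load(f"pics/{f}.npz")
    P=cloud(z);h=hsv(z);m=(cv2.inRange(h,(0,150,60),(6,255,255))>0)&(P[:,:,2]>.08)&(np.hypot(P[:,:,0]-.558,P[:,:,1]+.144)<.04)
    Q=P[m];print(f,m.sum(),Q.mean(0).round(4),np.percentile(Q[:,2],[50,95]).round(4),rect(Q[Q[:,2]>np.percentile(Q[:,2],60)]))
E
```

```text
t 16.5 p [ 0.549  -0.1032  0.1016] tooly 11.7 tilt 0.12 F [0.3 2.  6.8] w 0.243 j7 0.03 q [ 0.33  0.57 -0.34  1.9   0.28  0.72  0.03]
shift [-0.0047  0.0005 -0.    ] turn -0.05 rows 0.11
c16 82 [ 0.5652 -0.1426  0.1072] [0.1079 0.1105] (array([ 563.5, -142.2]), array([35. , 20.6]), 20.8)
s16 45 [ 0.5428 -0.1448  0.1072] [0.108  0.1108] (array([ 544. , -146.6]), array([11.1, 16.1]), 84.3)
```

View pics/crop16.png

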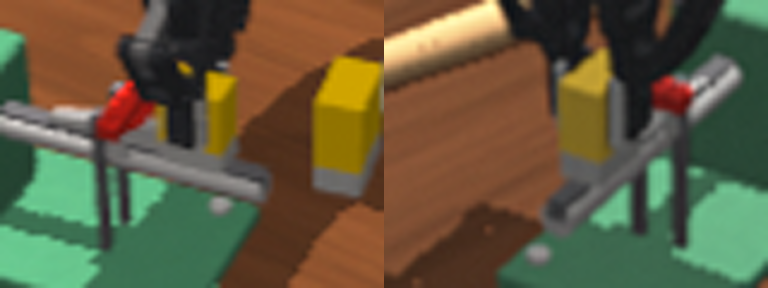

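>>> {"op": "servo_tool", "data": {
  "steps": [0.005, -0.002, 0, 0, 0, 0.005, -0.004, 0, 0, 0, 0.005, -0.0055, 0, 0, 0, 0.005, -0.0055, 0, 0, 0, 0.005, -0.0055, 0, 0, 0]
}}

```text
clock: 17.02
position: [0.5501, -0.1084, 0.1016]
tool_rot: [1.984, 2.435, 0.003]
ft_force: [-0.2, 1.7, 6.3]
gripper_width: 0.25
```

```bash
python3 go.py .5504 -.1077 .1016 11.7
python3 - <<'E'
from h import *
z=grab("scene","c17");z=grab("wrist","w17")
a=cv2.imread("pics/c17.png"); b=cv2.imread("pics/w17.png")
cv2.imwrite("pics/crop17.png",np.hstack([cv2.resize(a[200:260,260:340],None,fx=4.8,fy=4.8,interpolation=2),cv2.resize(b[180:480,120:520],None,fx=.96,fy=.96)]))
E
```

```text
t 17.02 p [ 0.5501 -0.1084  0.1016] tooly 11.7 tilt 0.12 F [-0.2  1.7  6.3] w 0.25 j7 0.04 q [ 0.34  0.57 -0.34  1.89  0.28  0.72  0.04]
shift [ 0.0006  0.0005 -0.    ] turn -0.04 rows 0.02
```

View pics/crop17.png

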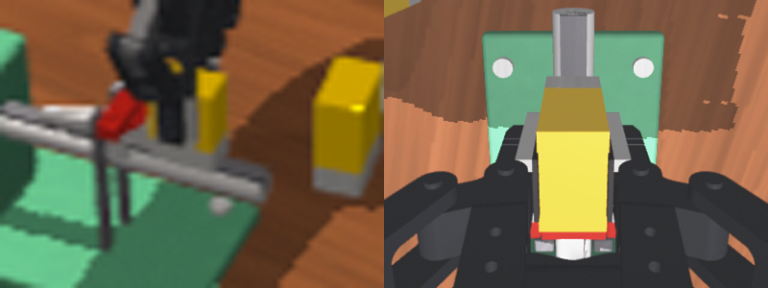

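Scene and wrist views show the clip up on the wedge's level top, with the wedge block centred on the rod. I ease the downward press and release.

>>> {"op": "servo_tool", "data": {
  "steps": [0.005, 0, 0, -0.0006, 0, 0.005, 0, 0, -0.0006, 0, 0.045, 0, 0, -0.0006, 0, 0.045, 0, 0, -0.0006, 0, 0.045, 0, 0, -0.0006, 0]
}}

```text
clock: 17.53
position: [0.549, -0.1093, 0.1012]
tool_rot: [-1.986, -2.434, 0.001]
ft_force: [-0.7, -0.6, 0.1]
gripper_width: 0.526
```

>>> {"op": "servo_tool", "data": {
  "steps": [0.045, 0, 0, -0.02, 0, 0.06, 0, 0, -0.055, 0, 0.07, 0, 0, -0.09, 0, 0.07, 0, 0, -0.12, 0, 0.07, 0, 0, -0.13, 0]
}}

```text
clock: 17.95
position: [0.5508, -0.1092, 0.2358]
tool_rot: [1.983, 2.43, 0.005]
ft_force: [0.1, -0.2, -0.3]
gripper_width: 0.822
```

```bash
python3 go.py .568 -.19 .25 11.7
python3 - <<'E'
from h import *
z=grab("scene","c18");z=grab("wrist","w18")
a=cv2.imread("pics/c18.png"); b=cv2.imread("pics/w18.png")
cv2.imwrite("pics/crop18.png",np.hstack([cv2.resize(a[200:260,260:340],None,fx=4.8,fy=4.8,interpolation=2),cv2.resize(b[180:480,120:520],None,fx=.96,fy=.96)]))
E
```

```text
t 17.95 p [ 0.5508 -0.1092  0.2358] tooly 11.6 tilt 0.34 F [ 0.1 -0.2 -0.3] w 0.822 j7 0.13 q [ 0.38  0.42 -0.39  1.73  0.18  1.02  0.13]
shift [-0.0826  0.0007 -0.014 ] turn -0.12 rows 2.01
```

View pics/crop18.png

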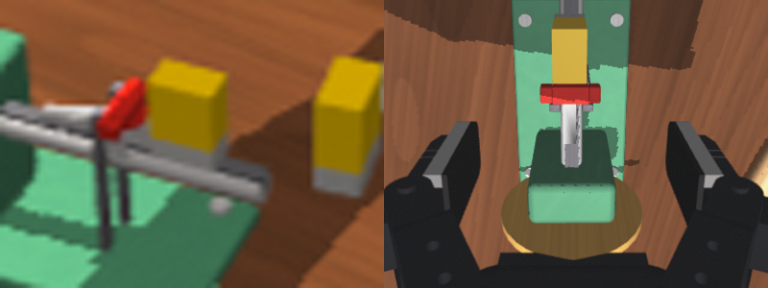

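The wedge stands on the key at (570,50) in the wrist crop. The clip bar at (571,94) lies on its level top against the posts. I measure it.

Run:
```python
from h import *
z=load("pics/w18.npz"); P=cloud(z); h=hsv(z)
red=((cv2.inRange(h,(0,120,50),(8,255,255))>0)|(cv2.inRange(h,(172,120,50),(180,255,255))>0))&(P[:,:,2]>.09)&(np.hypot(P[:,:,0]-.558,P[:,:,1]+.144)<.04)
ys,xs=np.nonzero(red); print(len(xs),xs.min(),xs.max(),ys.min(),ys.max()); Q=P[red]; print("z pct",np.percentile(Q[:,2],[5,25,50,75,95]).round(4)); print(rect(Q),rect(Q[abs(Q[:,2]-.1085)<.0025]))
d=np.array([.2028,-.9792]); n=np.array([.9792,.2028]); T=Q[abs(Q[:,2]-.1085)<.0025]; s=np.array([.5579,-.1439])
l=(T[:,:2]-s)@np.stack([d,n],1); print("along",np.percentile(l[:,0],[1,99]),"across",np.percentile(l[:,1],[.5,99.5]))
# tilt
A=np.c_[l,np.ones(len(l))]; print("plane",np.linalg.lstsq(A,T[:,2],rcond=None)[0])
Y=P[(cv2.inRange(h,(24,120,60),(35,255,255))>0)&(abs(P[:,:,2]-.135)<.003)&(np.hypot(P[:,:,0]-.55,P[:,:,1]+.108)<.05)]
print("head",rect(Y),Y[:,2].mean()); lh=(Y[:,:2]-s)@np.stack([d,n],1); print((lh.min(0)+lh.max(0))/2)
```

```text
1262 283 345 267 288
z pct [0.1031 0.1071 0.1077 0.1082 0.1089]
(array([ 557.5, -145. ]), array([43.1, 14.1]), 11.3) (array([ 557.5, -144.9]), array([43., 14.]), 10.4)
along [-0.00563118  0.00738482] across [-0.02207     0.02034176]
plane [ 0.0079278  -0.00078709  0.10780431]
head (array([ 547.7, -105.2]), array([37.5,  7.3]), 59.4) 0.13451482570156428
[-0.03900201 -0.00112915]
```

```bash
python3 go.py .5573 -.1449 .16 11.7
```

```text
t 18.05 p [ 0.5502 -0.1094  0.2335] tooly 11.6 tilt 0.24 F [ 0.1  0.1 -0.5] w 0.821 j7 0.12 q [ 0.38  0.42 -0.39  1.74  0.19  1.02  0.12]
shift [-0.0361 -0.0004  0.0735] turn -0.13 rows 1.96
```

>>> {"op": "servo_tool", "data": {
  "steps": [0.07, -0.02, 0, 0.01, 0, 0.07, -0.036, 0, 0.03, 0, 0.07, -0.036, 0, 0.06, 0, 0.07, -0.036, 0, 0.073, 0, 0.07, -0.036, 0, 0.073, 0]
}}

```text
clock: 18.47
position: [0.5534, -0.1444, 0.1537]
tool_rot: [-1.982, -2.429, 0.006]
ft_force: [-0.9, 0.0, 0.6]
gripper_width: 0.823
```

```bash
python3 go.py .5573 -.1449 .12 11.7
```

```text
t 18.47 p [ 0.5534 -0.1444  0.1537] tooly 11.6 tilt 0.45 F [-0.9  0.   0.6] w 0.823 j7 0.14 q [ 0.41  0.52 -0.36  1.8   0.23  0.87  0.14]
shift [-0.0014  0.0039  0.0337] turn -0.12 rows 0.81
```

>>> {"op": "servo_tool", "data": {
  "steps": [0.07, 0, 0, 0.01, 0, 0.07, -0.001, 0, 0.025, 0, 0.07, -0.001, 0, 0.035, 0, 0.07, -0.001, 0, 0.035, 0, 0.07, -0.001, 0, 0.035, 0]
}}

```text
clock: 18.88
position: [0.5565, -0.1451, 0.1233]
tool_rot: [-1.985, -2.434, 0.0]
ft_force: [0.5, -0.1, -0.4]
gripper_width: 0.819
```

```bash
python3 go.py .5573 -.1449 .086 11.7
python3 - <<'E'
from h import *
z=grab("wrist","w19")
E
```

```text
t 18.88 p [ 0.5565 -0.1451  0.1233] tooly 11.6 tilt 0.04 F [ 0.5 -0.1 -0.4] w 0.819 j7 0.12 q [ 0.4   0.56 -0.35  1.83  0.26  0.8   0.12]
shift [0.     0.0009 0.0372] turn -0.08 rows 0.89
```

View pics/w19.png

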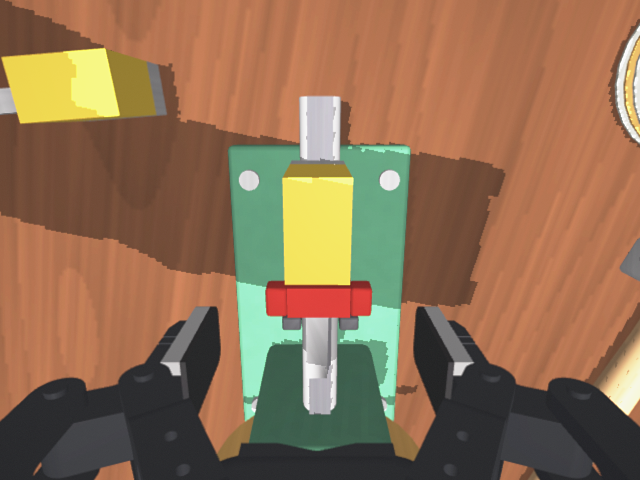

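The clip bar (319,300) is centred between the open pads and the wedge head is clear behind it. I descend.

>>> {"op": "servo_tool", "data": {
  "steps": [0.07, 0, 0.0005, 0.012, 0, 0.07, 0, 0.0005, 0.024, 0, 0.07, 0, 0.0005, 0.032, 0, 0.07, 0, 0.0005, 0.037, 0, 0.07, 0, 0.0005, 0.037, 0]
}}

```text
clock: 19.35
position: [0.5568, -0.1452, 0.0859]
tool_rot: [-1.985, -2.434, 0.001]
ft_force: [0.2, -0.3, -0.6]
gripper_width: 0.817
```

```bash
python3 go.py .5573 -.1449 .086 11.7
python3 - <<'E'
from h import *
z=grab("wrist","w20");z=grab("scene","c20")
a=cv2.imread("pics/c20.png"); b=cv2.imread("pics/w20.png")
cv2.imwrite("pics/crop20.png",np.hstack([cv2.resize(a[185:260,240:340],None,fx=3.84,fy=3.84,interpolation=2),cv2.resize(b[180:480,120:520],None,fx=.96,fy=.96)]))
E
```

```text
t 19.35 p [ 0.5568 -0.1452  0.0859] tooly 11.6 tilt 0.05 F [ 0.2 -0.3 -0.6] w 0.817 j7 0.1 q [ 0.39  0.61 -0.33  1.86  0.29  0.72  0.1 ]
shift [ 0.0002  0.0006 -0.0001] turn -0.1 rows 0.01
```

View pics/crop20.png

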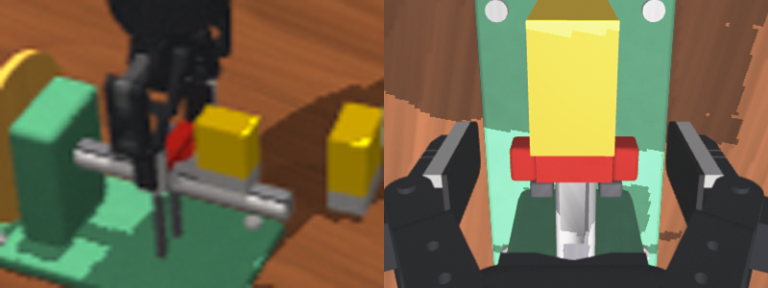

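The pads straddle the bar ends, so I close on the clip.

>>> {"op": "servo_tool", "data": {
  "steps": [0.055, 0, 0.0005, 0, 0, 0.05, 0, 0.0005, 0, 0, 0.046, 0, 0.0005, 0, 0, 0.04, 0, 0.0005, 0, 0, 0.035, 0, 0.0005, 0, 0]
}}

```text
clock: 19.87
position: [0.5579, -0.1452, 0.0871]
tool_rot: [1.985, 2.434, 0.001]
ft_force: [-1.6, 0.4, 4.9]
gripper_width: 0.494
```

>>> {"op": "servo_tool", "data": {
  "steps": [0.03, 0, 0, 0, 0, 0.03, 0, 0, 0, 0, 0.03, 0, 0, 0, 0]
}}

```text
clock: 20.12
position: [0.5579, -0.1452, 0.0871]
tool_rot: [1.985, 2.434, 0.001]
ft_force: [-0.9, 0.1, 5.9]
gripper_width: 0.497
```

```bash
python3 go.py .5573 -.1449 .186 11.7
python3 - <<'E'
from h import *
z=grab("wrist","w21");z=grab("scene","c21")
a=cv2.imread("pics/c21.png"); b=cv2.imread("pics/w21.png")
cv2.imwrite("pics/crop21.png",np.hstack([cv2.resize(a[185:260,240:340],None,fx=3.84,fy=3.84,interpolation=2),cv2.resize(b[180:480,120:520],None,fx=.96,fy=.96)]))
E
```

```text
t 20.12 p [ 0.5579 -0.1452  0.0871] tooly 11.6 tilt 0.06 F [-0.9  0.1  5.9] w 0.497 j7 0.1 q [ 0.39  0.61 -0.33  1.86  0.29  0.72  0.1 ]
shift [ 0.0004 -0.0005 -0.0989] turn -0.1 rows 2.37
```

View pics/crop21.png

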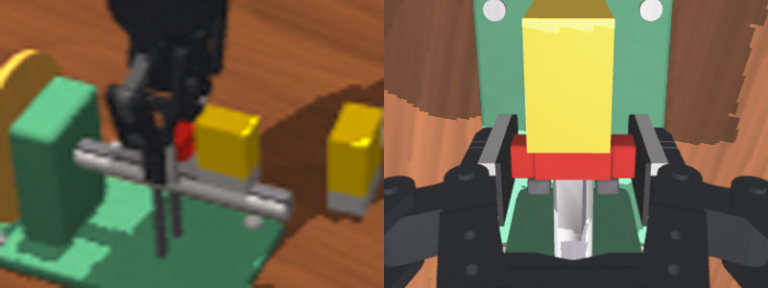

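Both pads are on the bar ends. I lift straight up.

>>> {"op": "servo_tool", "data": {
  "steps": [0.03, 0, 0, -0.004, 0, 0.03, 0, 0, -0.01, 0, 0.03, 0, 0, -0.016, 0, 0.03, 0, 0, -0.022, 0, 0.03, 0, 0, -0.028, 0]
}}

```text
clock: 20.63
position: [0.5577, -0.1452, 0.1152]
tool_rot: [1.986, 2.434, 0.0]
ft_force: [-0.3, 0.2, -0.9]
gripper_width: 0.493
```

>>> {"op": "servo_tool", "data": {
  "steps": [0.03, 0, 0, -0.008, 0, 0.03, 0, 0, -0.018, 0, 0.03, 0, 0, -0.03, 0, 0.03, 0, 0, -0.045, 0, 0.03, 0, 0, -0.06, 0]
}}

```text
clock: 21.05
position: [0.5574, -0.1451, 0.1757]
tool_rot: [-1.986, -2.434, -0.0]
ft_force: [1.4, -1.0, -0.3]
gripper_width: 0.496
```

>>> {"op": "servo_tool", "data": {
  "steps": [0.03, 0, 0, -0.02, 0, 0.03, 0, 0, -0.04, 0, 0.03, 0, 0, -0.045, 0]
}}

```text
clock: 21.3
position: [0.5589, -0.1452, 0.2231]
tool_rot: [1.983, 2.431, 0.004]
ft_force: [-0.9, -0.3, -0.9]
gripper_width: 0.496
```

```bash
python3 go.py .468 .3 .2 90
python3 - <<'E'
from h import *
z=grab("wrist","w22");z=grab("scene","c22")
a=cv2.imread("pics/c22.png"); b=cv2.imread("pics/w22.png")
cv2.imwrite("pics/crop22.png",np.hstack([cv2.resize(a[165:265,230:363],None,fx=2.88,fy=2.88,interpolation=2),cv2.resize(b[180:480,120:520],None,fx=.96,fy=.96)]))
E
```

```text
t 21.3 p [ 0.5589 -0.1452  0.2231] tooly 11.6 tilt 0.27 F [-0.9 -0.3 -0.9] w 0.496 j7 0.18 q [ 0.43  0.45 -0.38  1.71  0.19  1.01  0.18]
shift [4.544e-01 3.000e-04 2.230e-02] turn -78.41 rows 10.95
```

View pics/crop22.png

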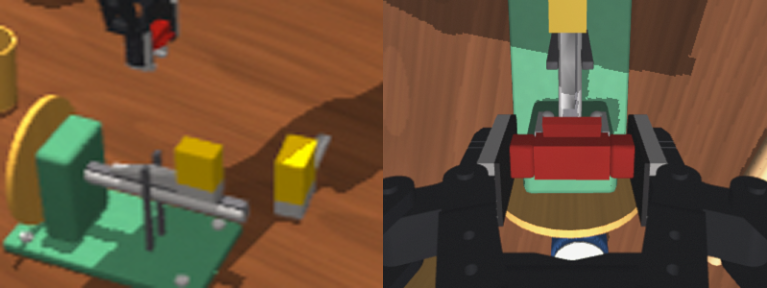

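The clip is in hand at (572,155) in the wrist crop. The wedge still stands upright on the spindle. I carry the clip to the dish.

>>> {"op": "servo_tool", "data": {
  "steps": [0.03, 0.03, 0, 0, 0, 0.03, 0.065, 0, 0, 0, 0.03, 0.105, 0, 0, 0, 0.03, 0.145, 0, 0, 0, 0.03, 0.185, 0, 0, 0]
}}

```text
clock: 21.82
position: [0.519, 0.0374, 0.2183]
tool_rot: [-1.986, -2.433, 0.002]
ft_force: [1.0, 0.1, -0.5]
gripper_width: 0.498
```

>>> {"op": "servo_tool", "data": {
  "steps": [0.03, 0.04, 0, 0, 0, 0.03, 0.08, 0, 0, 0, 0.03, 0.12, 0, 0, 0, 0.03, 0.16, 0, 0, 0, 0.03, 0.2, 0, 0, 0]
}}

```text
clock: 22.23
position: [0.4789, 0.2334, 0.2184]
tool_rot: [-1.985, -2.434, 0.002]
ft_force: [0.7, 0.2, -0.9]
gripper_width: 0.493
```

>>> {"op": "servo_tool", "data": {
  "steps": [0.03, 0.04, 0, 0, 0, 0.03, 0.069, 0, 0.02, 0, 0.03, 0.069, 0, 0.06, 0, 0.03, 0.069, 0, 0.06, 0, 0.03, 0.069, 0, 0.06, 0]
}}

```text
clock: 22.65
position: [0.4647, 0.2985, 0.1573]
tool_rot: [-1.984, -2.434, 0.009]
ft_force: [0.4, -0.4, 0.0]
gripper_width: 0.496
```

```bash
python3 go.py .468 .3 .02 11.6
python3 - <<'E'
from h import *
z=grab("wrist","w23");z=grab("side","s23")
P=cloud(z)
E
```

```text
t 22.65 p [0.4647 0.2985 0.1573] tooly 11.7 tilt 0.33 F [ 0.4 -0.4  0. ] w 0.496 j7 -0.73 q [-0.36  0.5  -0.44  1.85  0.28  0.86 -0.73]
shift [0.0012 0.0042 0.1373] turn 0.05 rows 3.29
```

View pics/w23.png

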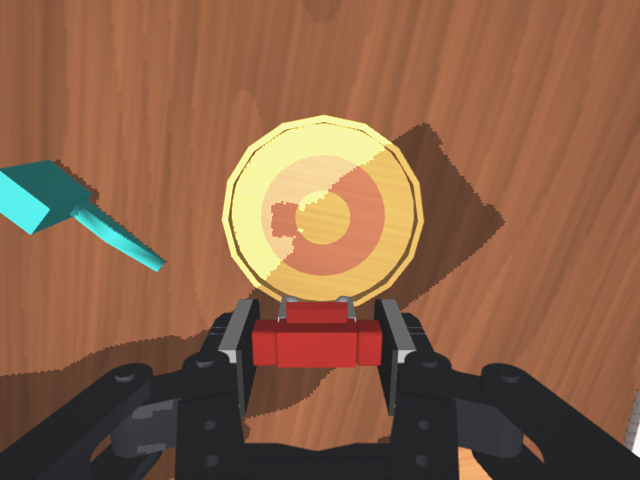

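View pics/s23.png

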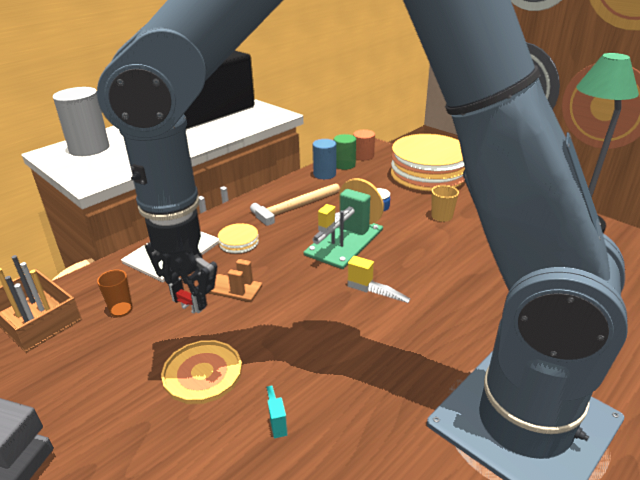

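The wrist view shows the dish centred at (323,217), with the clip held level at (318,343). I verify the dish centre before descending.

```bash
python3 - <<'E'
from h import *
z=load("pics/w23.npz"); print(onplane(z,[(323,217)],.004)); 
P=cloud(z); h=hsv(z); m=(abs(P[:,:,2]-.011)<.003)&(np.hypot(P[:,:,0]-.468,P[:,:,1]-.3)<.09); print(rect(P[m]),m.sum())
m=(abs(P[:,:,2]-.004)<.002)&(np.hypot(P[:,:,0]-.468,P[:,:,1]-.3)<.06); print(rect(P[m]),m.sum())
E
python3 go.py .468 .3 .02 11.6
```

```text
[[0.46839707 0.30121506 0.004     ]]
(array([468.1, 301.8]), array([137.5, 140.3]), 89.9) 3466
(array([468.1, 300. ]), array([119.5, 119.8]), 6.8) 20622
t 22.75 p [0.4669 0.299  0.1601] tooly 11.5 tilt 0.02 F [-0.5 -0.4 -0.5] w 0.495 j7 -0.73 q [-0.35  0.5  -0.45  1.84  0.28  0.86 -0.73]
shift [0.0008 0.0013 0.1401] turn -0.07 rows 3.36
```

>>> {"op": "servo_tool", "data": {
  "steps": [0.03, 0.001, 0.002, 0.035, 0, 0.03, 0.001, 0.002, 0.07, 0, 0.03, 0.001, 0.002, 0.1, 0, 0.03, 0.001, 0.002, 0.12, 0, 0.03, 0.001, 0.002, 0.13, 0]
}}

```text
clock: 23.17
position: [0.4687, 0.2998, 0.0285]
tool_rot: [1.988, 2.432, -0.001]
ft_force: [0.4, -0.6, -0.3]
gripper_width: 0.5
```

>>> {"op": "servo_tool", "data": {
  "steps": [0.03, 0, 0, 0.005, 0, 0.03, 0, 0, 0.01, 0, 0.03, 0, 0, 0.014, 0, 0.03, 0, 0, 0.015, 0, 0.03, 0, 0, 0.015, 0]
}}

```text
clock: 23.58
position: [0.4685, 0.3012, 0.0151]
tool_rot: [1.986, 2.434, 0.002]
ft_force: [-0.1, 0.6, 0.2]
gripper_width: 0.496
```

```bash
python3 go.py .468 .301 .0122 11.6
```

```text
t 23.58 p [0.4685 0.3012 0.0151] tooly 11.6 tilt 0.07 F [-0.1  0.6  0.2] w 0.496 j7 -0.86 q [-0.44  0.7  -0.34  1.96  0.42  0.55 -0.86]
shift [-0.0001 -0.0005  0.0029] turn -0.02 rows 0.07
```

>>> {"op": "servo_tool", "data": {
  "steps": [0.03, 0, 0, 0.002, 0, 0.03, 0, 0, 0.003, 0, 0.03, 0, 0, 0.003, 0]
}}

```text
clock: 23.83
position: [0.4683, 0.3011, 0.0116]
tool_rot: [1.986, 2.434, 0.001]
ft_force: [0.9, 0.3, -0.1]
gripper_width: 0.501
```

>>> {"op": "servo_tool", "data": {
  "steps": [0.03, 0, 0, 0.0005, 0, 0.05, 0, 0, 0.0005, 0, 0.056, 0, 0, 0.0005, 0, 0.06, 0, 0, 0.0005, 0, 0.06, 0, 0, 0.0005, 0]
}}

```text
clock: 24.25
position: [0.468, 0.301, 0.0108]
tool_rot: [-1.986, -2.434, 0.0]
ft_force: [0.2, -0.0, 0.3]
gripper_width: 0.702
```

>>> {"op": "servo_tool", "data": {
  "steps": [0.06, 0, 0, -0.015, 0, 0.06, 0, 0, -0.04, 0, 0.06, 0, 0, -0.08, 0, 0.06, 0, 0, -0.12, 0, 0.06, 0, 0, -0.16, 0]
}}

```text
clock: 24.67
position: [0.4674, 0.3007, 0.1724]
tool_rot: [-1.985, -2.434, 0.002]
ft_force: [0.6, 1.2, -0.9]
gripper_width: 0.703
```

>>> {"op": "servo_tool", "data": {
  "steps": [0.06, 0, 0, -0.03, 0, 0.06, 0, 0, -0.05, 0, 0.06, 0, 0, -0.05, 0, 0.06, 0, 0, -0.05, 0]
}}

```text
clock: 25.0
position: [0.4685, 0.3011, 0.2219]
tool_rot: [1.985, 2.433, 0.003]
ft_force: [-0.7, 0.5, -1.1]
gripper_width: 0.701
```

```bash
python3 go.py .468 .301 .2 11.6
python3 - <<'E'
from h import *
z=grab("wrist","w24");z=grab("scene","c24");grab("side","s24")
z=load("pics/w24.npz");P=cloud(z);h=hsv(z)
m=(cv2.inRange(h,(0,150,50),(6,255,255))>0)&(np.hypot(P[:,:,0]-.468,P[:,:,1]-.301)<.05)&(P[:,:,2]>.01); print("clip",rect(P[m]),P[m][:,2].max(),m.sum())
for f in("c24","s24"):
    z=load(f"pics/{f}.npz");P=cloud(z);h=hsv(z)
    Y=P[(cv2.inRange(h,(22,120,60),(35,255,255))>0)&(P[:,:,2]>.131)&(P[:,:,2]<.139)&(np.hypot(P[:,:,0]-.55,P[:,:,1]+.108)<.05)]
    print("head",f,len(Y),rect(Y),np.median(Y[:,2]))
E
```

```text
t 25.0 p [0.4685 0.3011 0.2219] tooly 11.6 tilt 0.14 F [-0.7  0.5 -1.1] w 0.701 j7 -0.69 q [-0.33  0.44 -0.48  1.76  0.23  1.   -0.69]
shift [-0.0001 -0.0005  0.0219] turn -0.02 rows 0.53
clip (array([467.4, 305.8]), array([43.2, 21.2]), 11.5) 0.03466122052430469 1138
head c24 99 (array([ 551.9, -111.2]), array([24.4, 38.6]), 14.9) 0.13494992148742138
head s24 111 (array([ 548.6, -108.9]), array([24.3, 41.6]), 10.5) 0.13578100727644699
```

View pics/w24.png

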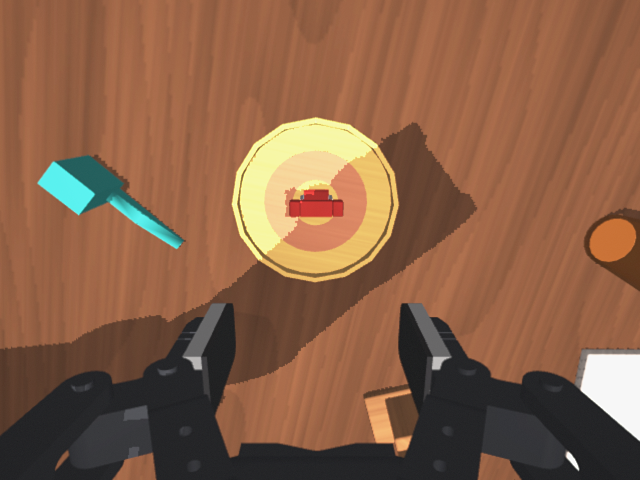

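View pics/c24.png

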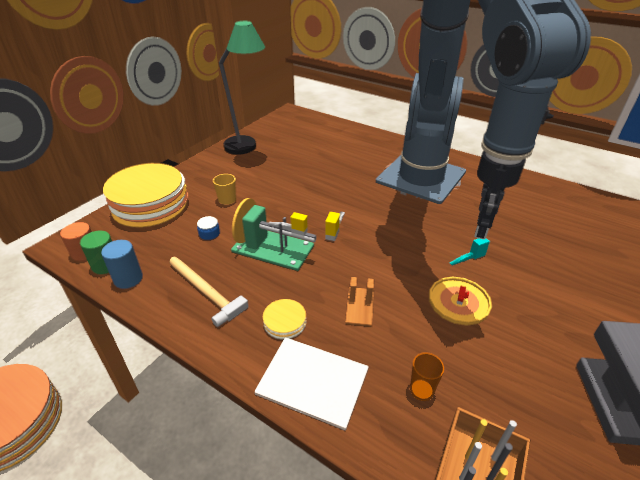

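View pics/s24.png

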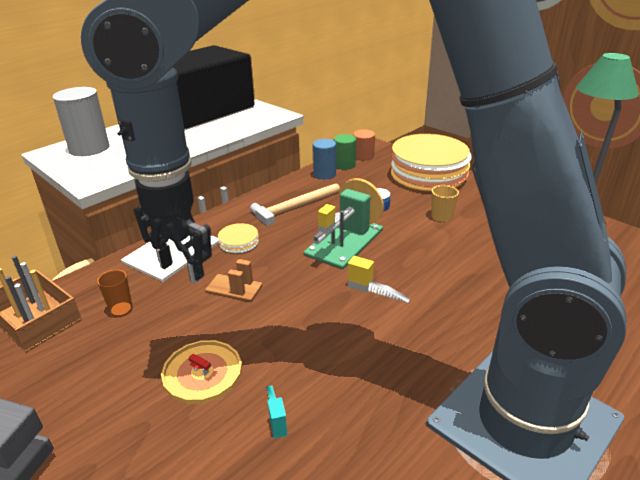

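The pictures show the clip standing near the middle of the dish, at (315,205) in the wrist view. The wedge stands upright on the spindle with its top at 135 mm. The gripper touches nothing and the bystanders look where they were, so I hand in.

```bash
python3 -c "
from workcell import arm
print(arm.finish_job())"
```

```text
the job is handed in; nothing more can be done
None
```

The job is done and handed in at about 25 s, well inside the 70 s limit. The wedge spread the clip without the gripper touching it; only then did I lift the clip off and put it in the dish.

- **Wedge out and re-gripped:** I pinched the wedge lengthwise, lifted it out of the slot, stood it on clear bench, and re-gripped it across its 22 mm sides.
- **Clip spread:** I slid the tongue along the key and under the clip until the bar lay loose on the level top. The bar top measured about 108 mm, level, and about 37 mm ahead of the block's centre.
- **Last checks:** The clip stands near the centre of the dish, within 5 mm, with its top at about 34 mm. The wedge is upright on the spindle with its top at about 135 mm. The other things look unmoved in all three views, and the gripper is clear of everything.
- **Readings that stood out:**
  - The push force rose briefly to about 31 N as the tip entered the lip, above the stated 5 to 20 N. It fell to 10 N when I slowed down.
  - The two fixed cameras disagreed by about 3 mm on the wedge's final position.
  - The wedge sits about 1 mm off the key's centre line.

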